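# Load and tamp the terrace jam-pot dispenser

### The arm

A 7-joint arm with a two-finger parallel gripper is mounted at the origin on the work surface. World frame = base frame: x ahead of the robot, y to its left, z up, the work surface at z = 0. Lengths are in m, angles in rad, forces in N, time in s.
With the tool pointing down it reaches from about 0.425 to 0.925 m from the base axis. Payload 6.8 kg.
Tool frame: the origin (TCP) lies on the front face of the gripper's body, between the roots of the fingers; the fingertips stand 73 mm ahead of it and the grasp point (between the pads) lies 54 mm ahead of it; z points along the fingers, y is the line along which they close (so a half turn about z gives the same grasp; the last joint's range is limited). The gripper opens to 85 mm and grips with 20 to 120 N. Pads are 22 mm wide; open, the fingers measure 114 mm over their backs; the gripper's body (76 mm by 85 mm) begins 54 mm behind the grasp point. The pads swing forward as they close: fully open they stand 13 mm farther back than shut.
Start: joints at [-1.39, 0.477, 0.022, 1.555, -0.011, 1.109, -0.083], TCP at [0.192, 0.647, 0.304] pointing down, gripper open.
Joint ranges: [-2.96, 2.96], [-0.34, 2.1], [-1.41, 1.46], [0.24, 2.44], [-1.37, 4.51], [0.17, 1.92], [-2.96, 2.96]. Speed limits (rad/s): [2.39, 2.39, 3.14, 3.14, 3.14, 3.14, 3.14].

### API

Orientations are given as a unit quaternion [w, x, y, z].
In Python, from station import bot, optics gives the robot as it stands.
- The arm moves only by the tool drive_tool, never from a script. Its argument "deltas" is a list of rows, each an object with "gripper": the closure in counts, from 0 (fully open) to 255 (shut); "offset": the shift along the tool's x, y, z in units of 1000 mm (1.0 is 1000 mm), a list of three; "angular": the turn, a rotation vector about the tool's x, y, z in units of 45 degrees (1.0 is 45 degrees), a list of three. In form: [{"gripper": gripper, "offset": [dx, dy, dz], "angular": [rx, ry, rz]}, ...]. A call has 1 to 5 rows; each row is the pose to reach, as a shift and turn from the pose commanded when the call began, along the tool's axes at that moment; what a row does not reach only later rows make up. A row lasts 1/10 s, in which the tool goes at most 50 mm and 8.59 degrees, less where a joint would pass 70% of its speed; a pose out of reach is approached as far as the arm can. A call with a number of a shift or a turn outside -1 to 1 is refused whole. A call with a gripper value outside its range is refused whole. The fingers move at their own pace and stop on an object; "grip_force" is the grip in N (left out, the last holds). Time passes only in rows, so rows that repeat a pose let the fingers close. It gives the time, the measured TCP pose, the force, the opening and the grip force at its end, in the units of the state.
- bot.get_obs(): the state, without advancing time (a new reading comes with each control period).
- optics.read_camera(name): name is "side" or "top"; returns the picture (480x640x3 uint8, blue, green, red); there is no depth.
- optics.camera_model(name): a dict with "fx", "fy", "cx", "cy" (pixels), "dist" ([k1, k2, p1, p2, k3] as OpenCV has them; the pictures are not rectified), "cam_to_world" (4x4, takes a point from camera to world coordinates). Camera axes: x right, y up, looking along -z (the intrinsics and any distortion apply to the point x, -y, -z); pixel columns grow to the right and rows downward; lengths in m; the calibration is good to about 2 mm. A picture is of the moment at which its call begins. camera_model takes no time and is no camera call.
- bot.hand_in(): hands the job in; it is judged then, once.
The state is a dict: "t": time; "q": joint angles; "joint_vel": joint speeds; "joint_torque": joint torques, N m; "eef_pos": TCP position; "tool_rot": TCP orientation; "contact_force": force on the tool from outside, world axes, zero at the start; "torque": the same for the moment, N m; "gripper_width": opening from 0.0 (shut) to 1.0 (fully open); "grasp_force": force on a finger pad.
Only numpy, scipy, OpenCV 4.12 (cv2) and the standard library are available. Lean on these libraries where they do the work, as an engineer would, in place of code of your own. Each camera call takes 0.05 s, during which the arm holds its last target. There are 200 camera calls.

### The job

Get the breakfast table's jam dispenser ready: lift its lever fully so that the two arms spring apart, put every jam pot on the table flat into the tube, then push the stack down with the wooden tamper until the tube's stiff sliding floor is firmly at the bottom. Then stand the tamper upright in its blue stand again and press the lever fully down to close the arms over the tube; do not disturb the jam jar or the glass.

Things in the scene. Friction and masses are not known exactly. Their poses are not given: they have to be found in the camera images.
- dispenser: White jam-pot dispenser, fixed to the table; origin on the table under the tube's axis, x away from the robot at yaw 0, z up. Base 30 mm high, x -55 to 55, y -52 to 122. On it a clear tube of inner diameter 40, outer 46 mm, its flared mouth 60 mm over the outside, rim at z = 188. Two 9 mm posts at x = 38, y = +-26 carry two retaining arms (6 mm wire, 56 mm long, at z = 196).
- tube_mouth (a point): Centre of the tube's mouth, at the rim (188 mm up); z up along the tube. The flare narrows to 40 mm over the top 8 mm. With the lever down the two arms lie across the mouth; lifting it swings them apart, level, until they point to the dispenser's +y and -y at its x = 38 to 42, reaching y = +-83, clear of the mouth.
- follower (a joint): Sliding black floor disc (37 mm across) inside the tube: 0 = fully up, its top at dispenser z = 76 mm; 0.040 m = fully down, its top at z = 36 mm. It is stiff (about 8 N to push down), stays where it is left, and starts 0 to 10 mm down. The pots' weight does not move it.
- lever (a joint): Lever arch of the dispenser, rad: 0 = down (level, pointing to the dispenser's +y, arms shut over the mouth), 1.1 = fully up (arms fully apart). It turns about the dispenser's x axis through point lever_pivot, takes about 2.5 N at the grip, and stays where it is left.
- lever_grip (a point): Centre of the lever's red grip: 13 mm wide (along the dispenser's x), 34 mm long (along the lever), 14 mm thick; 75 mm from the pivot, 47 mm above the table when the lever is down; the lever ends 17 mm beyond it. Its y axis points along the lever away from the pivot.
- lever_pivot (a point): The lever's hinge line, 47 mm above the table, at dispenser y = 95 mm.
- tamper_center (a point): Tamper: a wooden rod 140 mm long, 120 g. Its foot is a dark cylinder of diameter 31 mm and 28 mm high, above it is a straight light handle of diameter 20 mm. Centre half-way up (70 mm above the foot's face); z points from foot to handle end. It starts upright in its stand.
- tamper_foot (a point): Centre of the flat lower face of the tamper.
- stand_floor (a point): Blue ceramic stand for the tamper, fixed: centre of its inner floor, 8 mm above the table; a cup of inner diameter 40 mm, outer 48 mm (foot disc 68 mm), rim 42 mm above the table.
- jam_jar: Bystander: closed red jam jar, diameter 72, 95 mm high; origin under its centre.
- glass: Bystander: empty glass, diameter about 72, 110 mm high; origin under its centre.
- pot1_center (a point): Sealed jam pot, red with a silver lid: an upright cylinder of diameter 36 mm and height 22 mm, 35 g; centre half-way up. Let go upright in the tube's mouth it slides down freely onto the floor disc or the pot below. Some of the five are absent in some runs.
- pot2_center (a point): Sealed jam pot, orange with a silver lid: an upright cylinder of diameter 36 mm and height 22 mm, 35 g; centre half-way up. Let go upright in the tube's mouth it slides down freely onto the floor disc or the pot below. Some of the five are absent in some runs.
- pot3_center (a point): Sealed jam pot, red with a silver lid: an upright cylinder of diameter 36 mm and height 22 mm, 35 g; centre half-way up. Let go upright in the tube's mouth it slides down freely onto the floor disc or the pot below. Some of the five are absent in some runs.
- pot4_center (a point): Sealed jam pot, yellow with a silver lid: an upright cylinder of diameter 36 mm and height 22 mm, 35 g; centre half-way up. Let go upright in the tube's mouth it slides down freely onto the floor disc or the pot below. Some of the five are absent in some runs.
- pot5_center (a point): Sealed jam pot, orange with a silver lid: an upright cylinder of diameter 36 mm and height 22 mm, 35 g; centre half-way up. Let go upright in the tube's mouth it slides down freely onto the floor disc or the pot below. Some of the five are absent in some runs.

How it is judged:
On the way, in this order (a step that is already met when the one before it is completed fails the run):
1. the lever is lifted until the arms stand apart (value of joint lever above 0.95 rad), for 0.2 s.
2. all pots are in the tube and the tamper, inside the tube, has pushed them and the sliding floor down to the bottom (horizontal distance between each of pot1_center, pot2_center, pot3_center, pot4_center, pot5_center and dispenser below 0.009 m and z of each of pot1_center, pot2_center, pot3_center, pot4_center, pot5_center in the frame of dispenser below 0.155 m and value of joint follower above 0.037 m and horizontal distance between tamper_foot and dispenser below 0.014 m and z of tamper_foot in the frame of dispenser between 0.08 and 0.165 m), for 0.2 s.
At the end, for the whole second after the job is handed in: Every pot lies flat in the tube, the sliding floor is within 3 mm of the bottom, the lever is down (below 0.1 rad) with the arms over the mouth, and the tamper stands at rest, foot down, within 12 mm of the middle of its stand (horizontal distance between each of pot1_center, pot2_center, pot3_center, pot4_center, pot5_center and dispenser below 0.009 m and z of each of pot1_center, pot2_center, pot3_center, pot4_center, pot5_center in the frame of dispenser below 0.155 m and (angle between pot1_center's own z axis and vertical below 0.3 rad or angle between pot1_center's own z axis and vertical above 2.84 rad) and (angle between pot2_center's own z axis and vertical below 0.3 rad or angle between pot2_center's own z axis and vertical above 2.84 rad) and (angle between pot3_center's own z axis and vertical below 0.3 rad or angle between pot3_center's own z axis and vertical above 2.84 rad) and (angle between pot4_center's own z axis and vertical below 0.3 rad or angle between pot4_center's own z axis and vertical above 2.84 rad) and (angle between pot5_center's own z axis and vertical below 0.3 rad or angle between pot5_center's own z axis and vertical above 2.84 rad) and value of joint follower above 0.037 m and value of joint lever below 0.1 rad and horizontal distance between tamper_foot and stand_floor below 0.012 m and z of tamper_foot in the frame of stand_floor below 0.008 m and angle between tamper_center's own z axis and vertical below 0.25 rad and linear speed of tamper below 0.02 m/s); the robot touches nothing.
It fails at once if the jam jar is moved by more than 3 cm (distance of jam_jar from where it was at the start of the episode above 0.03 m).
It fails at once if the glass is moved by more than 3 cm (distance of glass from where it was at the start of the episode above 0.03 m).
Of pot1, pot2, pot3, pot4, pot5 only 3 to 5 are there at a start; the rules pass over those that are not, and their reading is None.
At some moment in a run one of pot1, pot2, pot3, pot4, pot5 may be knocked a few centimetres aside while the robot is not near it.
It also fails if it takes over 208 s, if anything falls off the work surface, if the arm or the gripper's body presses on something with over 40 N, if the wrist force passes 120 N, or if a joint passes its speed limit or range.

## Working session

There is one attempt and no reset: what is moved stays moved. The work goes in short steps, Python scripts to look and compute and a tool call to move; the robot and the scene stay as the last step left them, time stands still between calls to the robot, and variables do not carry over. Pictures are saved under pics/ and viewed, at most 14 in all, crops included, and the job is handed in when it is done.

Besides the shell and the picture viewer there is one more tool, called by a JSON object that holds its "op" and its "data", one argument or row to a line. drive_tool: Moves the arm, as the interface text tells. Its arguments: {"type":"object","properties":{"deltas":{"type":"array"},"grip_force":{"type":"number"}},"required":["deltas"]}

```bash
mkdir -p pics; cat > h.py <<'E'
import numpy as np, cv2, sys
from station import bot, optics
from scipy.spatial.transform import Rotation as R
def ray(name,u,v):
    m=optics.camera_model(name);K=np.array([[m['fx'],0,m['cx']],[0,m['fy'],m['cy']],[0,0,1.]])
    p=cv2.undistortPoints(np.array([[[u,v]]],float),K,np.array(m['dist'],float))[0,0]
    T=np.array(m['cam_to_world']);d=T[:3,:3]@np.array([p[0],-p[1],-1]);return T[:3,3],d/np.linalg.norm(d)
def onz(name,u,v,z):
    o,d=ray(name,u,v);return o+d*(z-o[2])/d[2]
def proj(name,P):
    m=optics.camera_model(name);T=np.linalg.inv(np.array(m['cam_to_world']));p=T[:3,:3]@np.array(P)+T[:3,3]
    K=np.array([[m['fx'],0,m['cx']],[0,m['fy'],m['cy']],[0,0,1.]])
    return cv2.projectPoints(np.array([[p[0],-p[1],-p[2]]]),np.zeros(3),np.zeros(3),K,np.array(m['dist'],float))[0][0,0]
def snap(name,f):
    im=optics.read_camera(name);cv2.imwrite('pics/'+f+'.png',im);return im
def pose():
    o=bot.get_obs();q=o['tool_rot'];return np.array(o['eef_pos']),R.from_quat([q[1],q[2],q[3],q[0]]),o
E
python3 - <<'E'
from h import *
for n in('top','side'):
    snap(n,n+'0');m=optics.camera_model(n);print(m)
print(bot.get_obs())
E
```

```text
{'fx': 477.9979877076119, 'fy': 477.9979877076119, 'cx': 316.98629997697793, 'cy': 231.63576546398005, 'dist': array([0.0396666, 0.       , 0.       , 0.       , 0.       ]), 'cam_to_world': array([[-0.02199579,  0.98840723, -0.1502243 ,  0.42490797],
       [-0.99975712, -0.02195237,  0.00194753, -0.02099591],
       [-0.00137282,  0.15023065,  0.98865002,  1.24571572],
       [ 0.        ,  0.        ,  0.        ,  1.        ]])}
{'fx': 485.00974645213336, 'fy': 485.00974645213336, 'cx': 318.5099427839216, 'cy': 238.3757558856782, 'dist': array([-0.01921163,  0.        ,  0.        ,  0.        ,  0.        ]), 'cam_to_world': array([[ 0.99271251,  0.08303129, -0.08733655,  0.49863127],
       [-0.12033249,  0.72196573, -0.68138504, -0.63784082],
       [ 0.00647772,  0.68692888,  0.72669577,  0.82785388],
       [ 0.        ,  0.        ,  0.        ,  1.        ]])}
{'t': 0.1, 'q': array([-1.39006991,  0.4777201 ,  0.0223198 ,  1.55639245, -0.01151333,
        1.10931544, -0.083112  ]), 'joint_vel': array([-0.00133067, -0.00065256,  0.00311406, -0.00491683,  0.00042723,
        0.00034884,  0.00030765]), 'joint_torque': array([ 4.03631202e-03, -5.97764754e+01,  1.61358029e+00, -2.81957674e+01,
        1.28367136e-02,  4.99302201e-03, -3.54664735e-05]), 'eef_pos': array([0.19212212, 0.64662324, 0.30300378]), 'tool_rot': array([-7.18398381e-05,  1.43900846e-01,  9.89591743e-01, -8.50867923e-04]), 'contact_force': array([-0.38393998,  0.11370824,  0.49916582]), 'torque': array([-0.01910565, -0.08067339,  0.02048048]), 'grasp_force': 0.0, 'gripper_width': 0.9975624020157187}
```

View pics/top0.png

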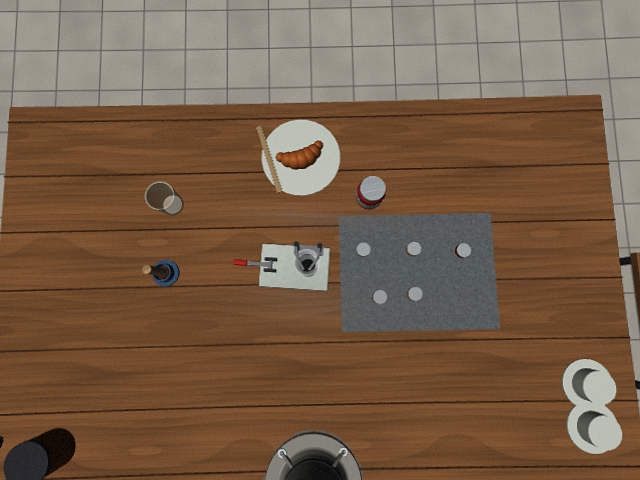

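View pics/side0.png

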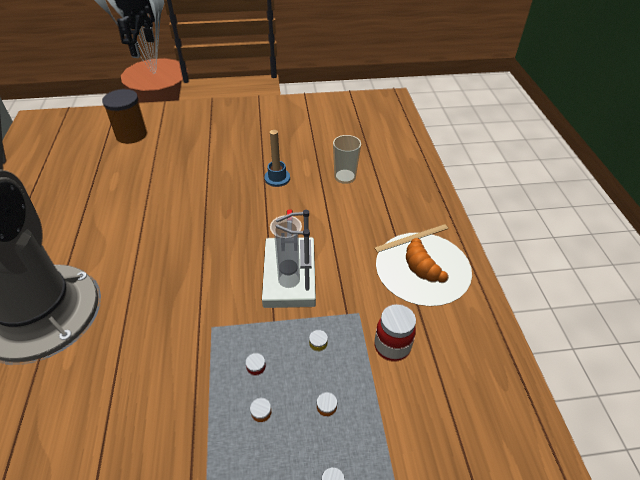

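The top view shows five silver lids on the grey mat near (364,249), (414,248), (463,250), (380,297) and (415,294). The dispenser base is around (295,266) with the lever's red grip at (240,263) to its left, the stand is at (166,273), the glass at (162,197) and the jar at (371,190). The side view agrees.

```bash
cat > m.py <<'E'
from h import *
def cents(mask,amin,amax,box):
    x0,y0,x1,y1=box;M=np.zeros_like(mask);M[y0:y1,x0:x1]=mask[y0:y1,x0:x1]
    n,l,s,c=cv2.connectedComponentsWithStats(M);return [(c[i],s[i]) for i in range(1,n) if amin<s[i,4]<amax],l
def pots(im):
    h=cv2.cvtColor(im,cv2.COLOR_BGR2HSV);m=((h[...,2]>150)&(h[...,1]<40)).astype(np.uint8)
    return [(c,s,onz('top',c[0],c[1],.022)) for c,s in cents(m,60,400,(335,205,500,335))[0]]
E
python3 - <<'E'
from m import *
im=cv2.imread('pics/top0.png');h=cv2.cvtColor(im,cv2.COLOR_BGR2HSV)
for c,s,p in pots(im): print('pot',c.round(1),s,p.round(4))
m=((h[...,2]>170)&(h[...,1]<40)).astype(np.uint8);M=np.zeros_like(m);M[235:298,250:335]=m[235:298,250:335]
M=cv2.morphologyEx(M,cv2.MORPH_OPEN,np.ones((3,3)))
cn=max(cv2.findContours(M,0,2)[0],key=cv2.contourArea);hull=cv2.convexHull(cn)
W=np.array([onz('top',*q[0].astype(float),.03)[:2] for q in hull],np.float32)*1000
print('base',cv2.minAreaRect(W))
r=((((h[...,0]<8)|(h[...,0]>172))&(h[...,1]>150)&(h[...,2]>80))).astype(np.uint8)
for c,s in cents(r,20,400,(220,250,262,280))[0]: print('grip',c,s,onz('top',*c,.054))
b=((h[...,0]>95)&(h[...,0]<125)&(h[...,1]>100)).astype(np.uint8)
cs,l=cents(b,50,3000,(140,250,190,295))
for c,s in cs:
    print('stand',c,s)
ys,xs=np.nonzero(b[250:295,140:190]);pts=np.stack([xs+140,ys+250],1).astype(np.int32)
hl=cv2.convexHull(pts);print(cv2.minEnclosingCircle(pts),cv2.boundingRect(pts))
def show(a,n): cv2.imwrite('pics/'+n+'.png',a)
A=cv2.resize(im[225:305,130:340],None,fx=3.8,fy=3.8,interpolation=cv2.INTER_CUBIC)
sd=cv2.imread('pics/side0.png');B=cv2.resize(sd[120:310,230:370],None,fx=1.5,fy=1.5)
show(A,'ctop')
C=cv2.resize(sd[120:315,225:365],None,fx=3,fy=3,interpolation=cv2.INTER_CUBIC);show(C,'cside')
E
```

```text
pot [363.  248.8] [357 243  13  13 130] [ 0.5634 -0.1409  0.022 ]
pot [413.8 248.1] [408 242  13  13 134] [ 0.5625 -0.2713  0.022 ]
pot [463.5 249.7] [457 244  14  13 136] [ 0.5557 -0.398   0.022 ]
pot [415.  293.3] [409 287  13  13 129] [ 0.4473 -0.2681  0.022 ]
pot [379.6 296.4] [374 290  12  13 122] [ 0.4413 -0.1785  0.022 ]
base ((520.9247436523438, 36.94703674316406), (169.40216064453125, 105.85635375976562), 84.81626892089844)
grip [239.70422535 262.05633803] [233 260  14   6  71] [0.53351117 0.17113299 0.054     ]
stand [167.56622517 272.80794702] [153 261  26  25 302]
((165.61111450195312, 272.8333435058594), 13.281707763671875) (153, 261, 26, 25)
```

View pics/ctop.png

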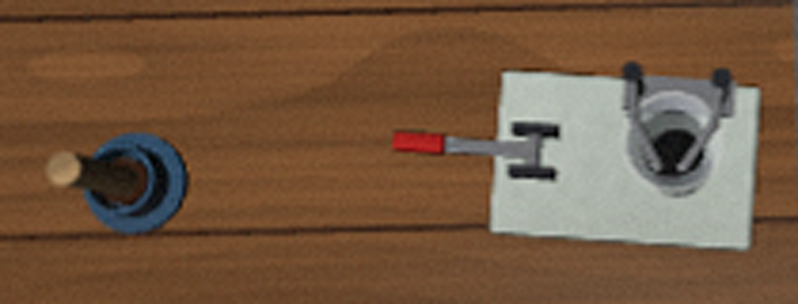

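View pics/cside.png

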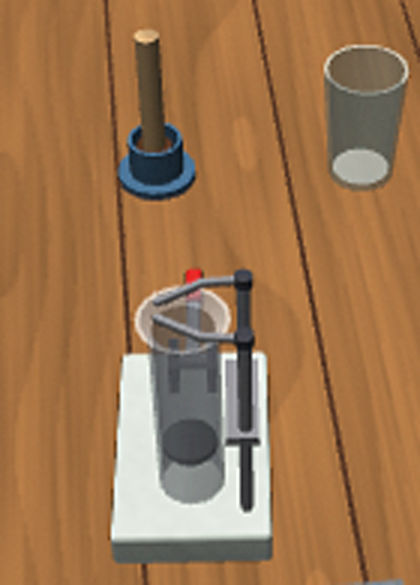

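The crops confirm the tube on the base's right half with both arms over the mouth, the grip to the left of it, and the tamper upright in the stand. The base gives yaw of about -5.2° and origin of about (0.518, 0.002). Predicted from that, the grip is at (0.533, 0.171), which matches the measured point.

```bash
cat >> m.py <<'E'
PSI=np.deg2rad(-5.2); D=np.array([.5177,.0021])
AX=np.array([np.cos(PSI),np.sin(PSI)]);AY=np.array([-AX[1],AX[0]])
def disp(x,y,z): return np.append(D+AX*x+AY*y,z)
def go(xyz,a):
    """offset (m) and turn (45 deg units) to TCP xyz, tool y at world angle a deg, pointing down"""
    p,Rt,o=pose();a=np.deg2rad(a);y=np.array([np.cos(a),np.sin(a),0]);z=np.array([0,0,-1.])
    T=R.from_matrix(np.stack([np.cross(y,z),y,z],1))
    print('tcp',p.round(4),'off',(Rt.inv().apply(np.array(xyz)-p)).round(4),'ang',((Rt.inv()*T).as_rotvec()/np.deg2rad(45)).round(3),'F',np.round(o['contact_force'],1),'t',o['t'])
E
python3 - <<'E'
from m import *
print('mouth proj',proj('top',disp(0,0,.188)),proj('side',disp(0,0,.188)))
print('pivot/grip',disp(0,170,47)*[1,1,1] if 0 else disp(0,.170,.047))
im=cv2.imread('pics/top0.png');h=cv2.cvtColor(im,cv2.COLOR_BGR2HSV)
for z in(.0,.006): print('stand',onz('top',165.6,272.8,z))
print('handle top',onz('top',130+64/3.8-.4,225+168/3.8-.4,.148), 'side',onz('side',225+147/3,120+35/3,.148),'side stand ring',onz('side',225+157/3,120+143/3,.042))
print('side foot ring', onz('side',225+157/3,120+172/3,.004))
print(onz('top',160,190,.05),'jar',onz('top',371,188,.095))
s=cv2.imread('pics/side0.png');hh=cv2.cvtColor(s,cv2.COLOR_BGR2HSV);mk=((hh[...,2]>150)&(hh[...,1]<40)).astype(np.uint8)
for c,st in cents(mk,60,800,(205,315,360,480))[0]: print('side pot',onz('side',*c,.022).round(4),st)
go(disp(0,.173,.16),-5.2)
E
```

```text
mouth proj [306.30241404 262.17782498] [285.08267559 225.44739678]
pivot/grip [0.53310754 0.17140035 0.047     ]
stand [0.51499948 0.37126111 0.        ]
stand [0.51456555 0.3693718  0.006     ]
handle top [0.51445835 0.36833238 0.148     ] side [0.51565431 0.36715088 0.148     ] side stand ring [0.51758348 0.3609111  0.042     ]
side foot ring [0.51595582 0.36828139 0.004     ]
[0.72301259 0.37506513 0.05      ] jar [ 0.70564827 -0.15886428  0.095     ]
side pot [ 0.5629 -0.141   0.022 ] [309 329  19  17 237]
side pot [ 0.4408 -0.178   0.022 ] [245 353  20  18 269]
side pot [ 0.5624 -0.2708  0.022 ] [317 392  20  20 321]
side pot [ 0.4468 -0.2674  0.022 ] [250 396  21  22 339]
side pot [ 0.5561 -0.3908  0.022 ] [322 467  23  13 232]
tcp [0.1921 0.6466 0.303 ] off [-0.4616 -0.3552  0.1437] ang [-0.002  0.002  1.748] F [-0.4  0.1  0.5] t 0.1
```

{"op": "drive_tool", "data": {
  "deltas": [
    {"gripper":0,"offset":[-0.035,-0.028,0],"angular":[0,0,0.15]},
    {"gripper":0,"offset":[-0.07,-0.055,0],"angular":[0,0,0.3]},
    {"gripper":0,"offset":[-0.105,-0.08,0],"angular":[0,0,0.45]},
    {"gripper":0,"offset":[-0.14,-0.108,0],"angular":[0,0,0.6]},
    {"gripper":0,"offset":[-0.175,-0.135,0],"angular":[0,0,0.75]}
  ]
}}

```text
t: 0.6
eef_pos: [0.3222, 0.466, 0.3036]
tool_rot: [-0.0, 0.427, 0.904, -0.0]
contact_force: [0.9, 0.2, -0.1]
gripper_width: 1.0
grasp_force: 0.0
```

```bash
python3 -c "
from m import *
go(disp(0,.173,.30),-5.2)"
```

```text
tcp [0.3222 0.466  0.3036] off [-0.3593 -0.0221  0.0037] ang [-0.001  0.     0.992] F [ 0.9  0.2 -0.1] t 0.6
```

{"op": "drive_tool", "data": {
  "deltas": [
    {"gripper":0,"offset":[-0.045,-0.003,0],"angular":[0,0,0.18]},
    {"gripper":0,"offset":[-0.09,-0.006,0],"angular":[0,0,0.36]},
    {"gripper":0,"offset":[-0.135,-0.009,0],"angular":[0,0,0.54]},
    {"gripper":0,"offset":[-0.18,-0.012,0],"angular":[0,0,0.72]},
    {"gripper":0,"offset":[-0.225,-0.015,0],"angular":[0,0,0.9]}
  ]
}}

```text
t: 1.1
eef_pos: [0.4543, 0.2834, 0.3038]
tool_rot: [-0.0, 0.714, 0.7, -0.0]
contact_force: [-0.2, 1.1, -0.0]
gripper_width: 0.997
grasp_force: 0.0
```

```bash
python3 -c "
from m import *
go(disp(0,.173,.20),-5.2)"
```

```text
tcp [0.4543 0.2834 0.3038] off [-0.1074  0.0812  0.1038] ang [-0.    -0.     0.091] F [-0.2  1.1 -0. ] t 1.1
```

{"op": "drive_tool", "data": {
  "deltas": [
    {"gripper":100,"offset":[-0.03,0.022,0.02],"angular":[0,0,0.091]},
    {"gripper":100,"offset":[-0.06,0.045,0.045],"angular":[0,0,0.091]},
    {"gripper":100,"offset":[-0.09,0.068,0.075],"angular":[0,0,0.091]},
    {"gripper":100,"offset":[-0.107,0.081,0.1],"angular":[0,0,0.091]},
    {"gripper":100,"offset":[-0.107,0.081,0.104],"angular":[0,0,0.091]}
  ],
  "grip_force": 20
}}

```text
t: 1.6
eef_pos: [0.5332, 0.1727, 0.197]
tool_rot: [0.0, 0.739, 0.674, -0.003]
contact_force: [-1.0, -0.0, 0.0]
gripper_width: 0.607
grasp_force: 0.0
```

```bash
python3 -c "
from m import *
go(disp(0,.173,.102),-5.2)"
```

```text
tcp [0.5332 0.1727 0.197 ] off [0.0021 0.0004 0.095 ] ang [-0.004  0.006 -0.   ] F [-1. -0.  0.] t 1.6
```

{"op": "drive_tool", "data": {
  "deltas": [
    {"gripper":120,"offset":[0.001,0,0.03],"angular":[0,0,0]},
    {"gripper":120,"offset":[0.002,0,0.06],"angular":[0,0,0]},
    {"gripper":120,"offset":[0.002,0,0.085],"angular":[0,0,0]},
    {"gripper":120,"offset":[0.002,0,0.098],"angular":[0,0,0]},
    {"gripper":120,"offset":[0.002,0,0.098],"angular":[0,0,0]}
  ],
  "grip_force": 30
}}

```text
t: 2.1
eef_pos: [0.5323, 0.1795, 0.1008]
tool_rot: [-0.001, 0.736, 0.677, -0.001]
contact_force: [-0.8, 0.5, -0.4]
gripper_width: 0.529
grasp_force: 0.0
```

{"op": "drive_tool", "data": {
  "deltas": [
    {"gripper":255,"offset":[0,0,0],"angular":[0,0,0]},
    {"gripper":255,"offset":[0,0,0],"angular":[0,0,0]},
    {"gripper":255,"offset":[0,0,0],"angular":[0,0,0]},
    {"gripper":255,"offset":[0,0,0],"angular":[0,0,0]},
    {"gripper":255,"offset":[0,0,0],"angular":[0,0,0]}
  ],
  "grip_force": 30
}}

```text
t: 2.6
eef_pos: [0.5343, 0.1794, 0.1028]
tool_rot: [0.0, 0.737, 0.676, 0.001]
contact_force: [0.9, 1.5, 3.2]
gripper_width: 0.149
grasp_force: 33.6
```

```bash
python3 -c "
from m import *
go(disp(0,.173,.102),-5.2)
r=.078
for a in (.22,.44,.66,.88,1.1): print(r*np.cos(a)-r, -r*np.sin(a))"
```

```text
tcp [0.5343 0.1794 0.1028] off [-0.0051 -0.0005  0.0008] ang [ 0.003 -0.002  0.007] F [0.9 1.5 3.2] t 2.6
-0.0018799989522127747 -0.017021910600307808
-0.007429370268842855 -0.03322327827514797
-0.01638060594320552 -0.04782311445392783
-0.028302210752510742 -0.06011763255411961
-0.04261950252880497 -0.06951417408479196
```

{"op": "drive_tool", "data": {
  "deltas": [
    {"gripper":255,"offset":[-0.0005,0,-0.009],"angular":[0,0,0]},
    {"gripper":255,"offset":[-0.002,0,-0.018],"angular":[0,0,0]},
    {"gripper":255,"offset":[-0.0045,0,-0.027],"angular":[0,0,0]},
    {"gripper":255,"offset":[-0.008,0,-0.0355],"angular":[0,0,0]},
    {"gripper":255,"offset":[-0.012,0,-0.0435],"angular":[0,0,0]}
  ]
}}

```text
t: 3.1
eef_pos: [0.533, 0.1666, 0.1454]
tool_rot: [0.001, 0.737, 0.676, 0.0]
contact_force: [5.3, -1.2, -9.1]
gripper_width: 0.143
grasp_force: 29.6
```

{"op": "drive_tool", "data": {
  "deltas": [
    {"gripper":255,"offset":[-0.005,0,-0.0075],"angular":[0,0,0]},
    {"gripper":255,"offset":[-0.011,0,-0.0145],"angular":[0,0,0]},
    {"gripper":255,"offset":[-0.018,0,-0.0205],"angular":[0,0,0]},
    {"gripper":255,"offset":[-0.0255,0,-0.026],"angular":[0,0,0]},
    {"gripper":255,"offset":[-0.0335,0,-0.0305],"angular":[0,0,0]}
  ]
}}

```text
t: 3.6
eef_pos: [0.5301, 0.1348, 0.1761]
tool_rot: [0.0, 0.736, 0.677, 0.001]
contact_force: [4.3, 4.4, -6.6]
gripper_width: 0.145
grasp_force: 29.2
```

{"op": "drive_tool", "data": {
  "deltas": [
    {"gripper":255,"offset":[0,0,0],"angular":[0,0,0]},
    {"gripper":255,"offset":[0,0,0],"angular":[0,0,0]},
    {"gripper":255,"offset":[0,0,0],"angular":[0,0,0]}
  ]
}}

```text
t: 3.9
eef_pos: [0.5302, 0.134, 0.1764]
tool_rot: [0.0, 0.737, 0.676, 0.001]
contact_force: [3.3, 0.5, 5.2]
gripper_width: 0.147
grasp_force: 30.7
```

```bash
python3 -c "
from m import *
go(disp(0,.173,.102),-5.2)
s=snap('side','side1');cv2.imwrite('pics/c1.png',cv2.resize(s[100:320,200:380],None,fx=2.5,fy=2.5))"
```

```text
tcp [0.5302 0.134  0.1764] off [ 0.0405 -0.0004  0.0745] ang [ 0.002 -0.001  0.007] F [3.3 0.5 5.2] t 3.9
```

View pics/c1.png

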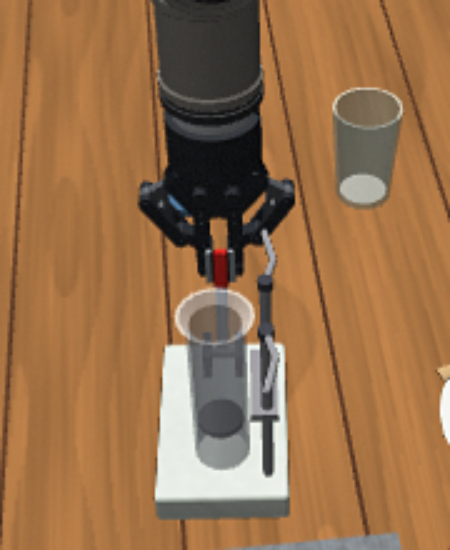

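The lever's red grip is up between the pads at (220,267), and both arms are swung apart beside the mouth. I'll release and look at the pots again.

{"op": "drive_tool", "data": {
  "deltas": [
    {"gripper":150,"offset":[0,0,0],"angular":[0,0,0]},
    {"gripper":150,"offset":[0,0,0],"angular":[0,0,0]},
    {"gripper":150,"offset":[0.005,0,-0.01],"angular":[0,0,0]},
    {"gripper":150,"offset":[0.02,0,-0.04],"angular":[0,0,0]},
    {"gripper":150,"offset":[0.03,0,-0.08],"angular":[0,0,0]}
  ]
}}

```text
t: 4.45
eef_pos: [0.5306, 0.1641, 0.2556]
tool_rot: [-0.001, 0.737, 0.676, -0.002]
contact_force: [0.5, 1.2, -0.4]
gripper_width: 0.413
grasp_force: 0.0
```

{"op": "drive_tool", "data": {
  "deltas": [
    {"gripper":0,"offset":[0,0,-0.05],"angular":[0,0,0.18]},
    {"gripper":0,"offset":[-0.03,0,-0.07],"angular":[0,0,0.36]},
    {"gripper":0,"offset":[-0.07,-0.02,-0.07],"angular":[0,0,0.54]},
    {"gripper":0,"offset":[-0.115,-0.04,-0.07],"angular":[0,0,0.72]},
    {"gripper":0,"offset":[-0.16,-0.06,-0.07],"angular":[0,0,0.9]}
  ]
}}

```text
t: 4.95
eef_pos: [0.4574, 0.008, 0.3262]
tool_rot: [-0.0, 0.926, 0.377, -0.0]
contact_force: [0.0, 0.4, 0.9]
gripper_width: 1.0
grasp_force: 0.0
```

```bash
python3 -c "
from m import *
for c,s,p in pots(snap('top','top1')): print(p.round(4),s)
go((.5632,-.141,.18),84.8)
go((.5632,-.141,.18),-95.2)
print(pose()[2]['q'])"
```

```text
[ 0.5634 -0.1409  0.022 ] [357 243  13  13 130]
[ 0.5625 -0.2714  0.022 ] [408 242  13  13 135]
[ 0.5557 -0.3979  0.022 ] [457 244  14  13 135]
[ 0.447  -0.2681  0.022 ] [409 288  13  12 130]
[ 0.4418 -0.1783  0.022 ] [374 290  12  13 128]
tcp [0.4533 0.     0.3255] off [-0.0164  0.1784  0.1451] ang [-7.000e-03 -1.000e-03 -2.921e+00] F [-4.2 -8.6 -2.1] t 5.0
tcp [0.4533 0.     0.3255] off [-0.0164  0.1784  0.1451] ang [-1.000e-03  6.000e-03  1.079e+00] F [-4.2 -8.6 -2.1] t 5.0
[-0.80588283  0.07656615  0.7187763   2.06876172 -0.05884053  1.02057316
 -0.87166842]
```

{"op": "drive_tool", "data": {
  "deltas": [
    {"gripper":0,"offset":[-0.003,0.04,0.0],"angular":[0,0,0.18]},
    {"gripper":0,"offset":[-0.006,0.08,0.01],"angular":[0,0,0.36]},
    {"gripper":0,"offset":[-0.01,0.12,0.04],"angular":[0,0,0.54]},
    {"gripper":0,"offset":[-0.013,0.15,0.08],"angular":[0,0,0.72]},
    {"gripper":0,"offset":[-0.016,0.178,0.11],"angular":[0,0,0.9]}
  ]
}}

```text
t: 5.5
eef_pos: [0.5606, -0.1246, 0.2146]
tool_rot: [-0.011, 0.999, 0.037, -0.017]
contact_force: [-73.2, 43.3, 80.5]
gripper_width: 1.0
grasp_force: 85.9
```

```bash
python3 -c "
from m import *
go((.5632,-.141,.14),-95.2)
print(pose()[2]['q'])"
```

```text
tcp [ 0.5606 -0.1246  0.2146] off [0.0039 0.0182 0.0741] ang [-0.026  0.045  0.209] F [-73.2  43.3  80.5] t 5.5
[-0.46007289  0.54248274  0.78534889  1.89897922 -0.48297352  0.94040767
 -0.93418679]
```

A finger has run into the open retaining arm, because I started descending too early. I'll back straight up and check.

{"op": "drive_tool", "data": {
  "deltas": [
    {"gripper":0,"offset":[0.0,0.0,-0.02],"angular":[0,0,0]}
  ]
}}

```text
t: 5.6
eef_pos: [0.5564, -0.1322, 0.2264]
tool_rot: [-0.001, 0.999, 0.034, -0.022]
contact_force: [-29.5, -20.0, -42.2]
gripper_width: 1.002
grasp_force: 21.0
```

```bash
python3 -c "
from m import *
go((.5632,-.141,.14),-95.2)
s=snap('side','side2');cv2.imwrite('pics/c2.png',cv2.resize(s[100:440,180:400],None,fx=1.75,fy=1.75))"
```

```text
tcp [ 0.5564 -0.1322  0.2264] off [0.01   0.0096 0.086 ] ang [-0.001  0.056  0.202] F [-29.5 -20.  -42.2] t 5.6
```

View pics/c2.png

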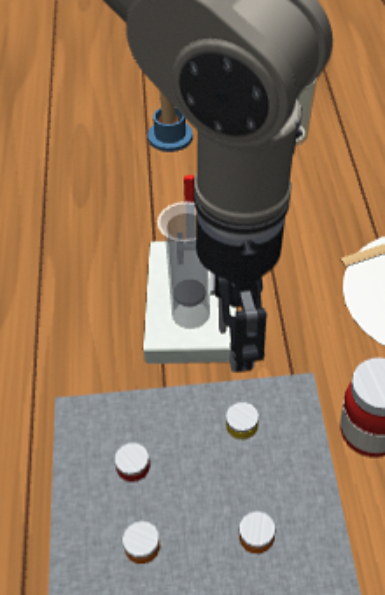

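The finger is beside the -y retaining arm at about (235,300) and is now pulling up on it. I'll slide it off along -y while easing down.

{"op": "drive_tool", "data": {
  "deltas": [
    {"gripper":0,"offset":[0.0,0.008,0.008],"angular":[0,0,0]}
  ]
}}

```text
t: 5.75
eef_pos: [0.5579, -0.1368, 0.2226]
tool_rot: [-0.004, 0.999, 0.036, -0.018]
contact_force: [-46.9, 14.6, 24.3]
gripper_width: 1.004
grasp_force: 23.5
```

```bash
python3 -c "
from m import *
go((.5632,-.141,.14),-95.2)"
```

```text
tcp [ 0.5579 -0.1368  0.2226] off [0.0079 0.0054 0.0823] ang [-0.008  0.046  0.208] F [-46.9  14.6  24.3] t 5.75
```

{"op": "drive_tool", "data": {
  "deltas": [
    {"gripper":0,"offset":[-0.006,0.012,-0.003],"angular":[0,0,0]}
  ]
}}

```text
t: 5.85
eef_pos: [0.5559, -0.1443, 0.2243]
tool_rot: [-0.006, 0.999, 0.038, -0.015]
contact_force: [-2.6, 1.9, -4.4]
gripper_width: 1.002
grasp_force: 0.0
```

```bash
python3 -c "
from m import *
go((.5632,-.141,.14),-95.2)"
```

```text
tcp [ 0.5559 -0.1443  0.2243] off [ 0.0101 -0.0015  0.0841] ang [-0.014  0.04   0.213] F [-2.6  1.9 -4.4] t 5.85
```

{"op": "drive_tool", "data": {
  "deltas": [
    {"gripper":0,"offset":[0,0.02,0],"angular":[0,0,0]},
    {"gripper":0,"offset":[0.0,0.04,0],"angular":[0,0,0]},
    {"gripper":0,"offset":[0.0,0.06,0.0],"angular":[0,0,0.1]},
    {"gripper":0,"offset":[0.0,0.08,0.0],"angular":[-0.01,0.03,0.21]},
    {"gripper":0,"offset":[0.0,0.08,0.0],"angular":[-0.01,0.03,0.21]}
  ]
}}

```text
t: 6.35
eef_pos: [0.5726, -0.2313, 0.2313]
tool_rot: [0.004, 0.999, -0.049, 0.012]
contact_force: [0.2, -0.1, 0.3]
gripper_width: 0.997
grasp_force: 0.0
```

```bash
python3 -c "
from m import *
for c,s,p in pots(snap('top','top2')): print(p.round(4),s)
go((.5625,-.271,.14),-95.2)
s=snap('side','side3');t=cv2.imread('pics/top2.png')
A=cv2.resize(s[150:330,220:360],(420,540));B=cv2.resize(t[225:305,220:350],(800-420,234));B=cv2.copyMakeBorder(B,0,306,0,0,0);cv2.imwrite('pics/c3.png',np.hstack([A,B]))"
```

```text
[ 0.5636 -0.1414  0.022 ] [357 243  13  13 137]
[ 0.5539 -0.3995  0.022 ] [458 244  13  13 120]
tcp [ 0.573  -0.2295  0.231 ] off [-0.0087  0.0418  0.0911] ang [ 0.008 -0.03  -0.004] F [ 0.9  0.8 -0.1] t 6.4
```

View pics/c3.png

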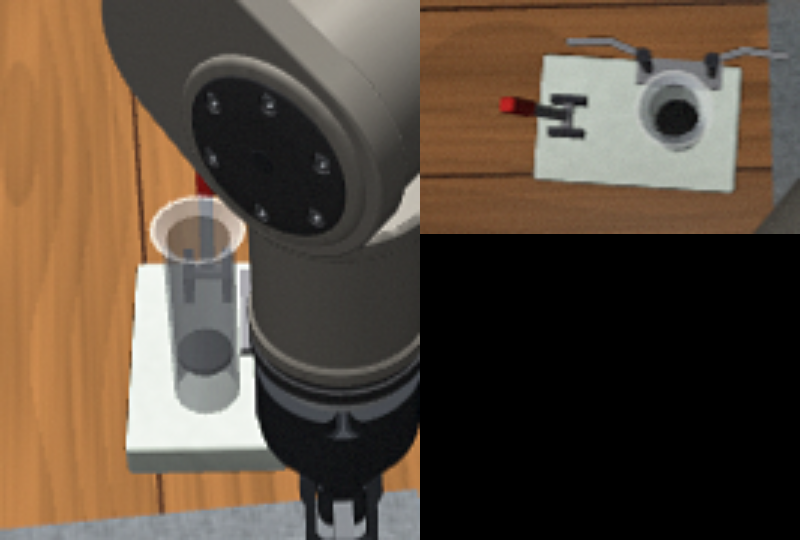

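Both arms are still apart and the lever grip is still up, so nothing was damaged. From here I'll stay above z 0.21 with the fingertips near the arms. Next I'll pick the pot at (.5625,-.271).

{"op": "drive_tool", "data": {
  "deltas": [
    {"gripper":0,"offset":[-0.003,0.02,0.03],"angular":[0.008,-0.03,0]},
    {"gripper":0,"offset":[-0.0065,0.041,0.07],"angular":[0.008,-0.03,0]},
    {"gripper":0,"offset":[-0.009,0.0415,0.11],"angular":[0.008,-0.03,0]},
    {"gripper":0,"offset":[-0.009,0.0415,0.13],"angular":[0.008,-0.03,0]},
    {"gripper":0,"offset":[-0.009,0.0415,0.13],"angular":[0.008,-0.03,0]}
  ]
}}

```text
t: 6.95
eef_pos: [0.5625, -0.2677, 0.0978]
tool_rot: [-0.002, 0.999, -0.045, -0.003]
contact_force: [0.3, -0.3, 0.2]
gripper_width: 1.002
grasp_force: 0.0
```

```bash
python3 -c "
from m import *
go((.5625,-.271,.08),-95.2)"
```

```text
tcp [ 0.5625 -0.2677  0.0978] off [0.0004 0.0034 0.0178] ang [-0.005  0.007  0.001] F [ 0.3 -0.3  0.2] t 6.95
```

{"op": "drive_tool", "data": {
  "deltas": [
    {"gripper":0,"offset":[0,0.003,0.01],"angular":[-0.005,0.007,0]},
    {"gripper":0,"offset":[0,0.003,0.018],"angular":[-0.005,0.007,0]},
    {"gripper":255,"offset":[0,0.003,0.018],"angular":[-0.005,0.007,0]},
    {"gripper":255,"offset":[0,0.003,0.018],"angular":[-0.005,0.007,0]},
    {"gripper":255,"offset":[0,0.003,0.018],"angular":[-0.005,0.007,0]}
  ],
  "grip_force": 25
}}

```text
t: 7.45
eef_pos: [0.5638, -0.2735, 0.0837]
tool_rot: [0.002, 0.999, -0.046, 0.003]
contact_force: [0.3, -1.1, 0.3]
gripper_width: 0.518
grasp_force: 0.0
```

{"op": "drive_tool", "data": {
  "deltas": [
    {"gripper":255,"offset":[0,0,0],"angular":[0,0,0]},
    {"gripper":255,"offset":[0,0,0],"angular":[0,0,0]},
    {"gripper":255,"offset":[0,0,-0.01],"angular":[0,0,0]}
  ]
}}

```text
t: 7.75
eef_pos: [0.5628, -0.2729, 0.0925]
tool_rot: [0.002, 0.999, -0.047, 0.002]
contact_force: [-0.4, 0.0, -1.8]
gripper_width: 0.401
grasp_force: 25.0
```

```bash
python3 -c "
from m import *
go(disp(0,0,.30),-95.2)
s=snap('side','side4');cv2.imwrite('pics/c4.png',cv2.resize(s[230:460,220:440],None,fx=2.5,fy=2.5))"
```

```text
tcp [ 0.5628 -0.2729  0.0925] off [-0.0696 -0.269  -0.2086] ang [ 0.004 -0.006 -0.003] F [-0.4  0.  -1.8] t 7.75
```

View pics/c4.png

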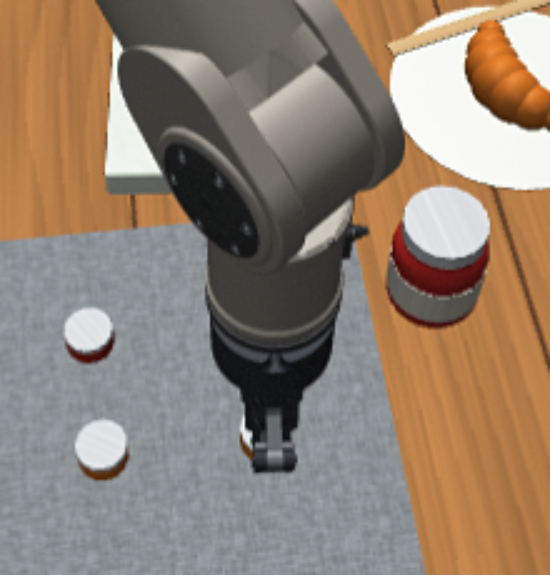

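The pot is held: opening is 34 mm and the orange edge shows at (245,435). Lifting first, then moving across.

{"op": "drive_tool", "data": {
  "deltas": [
    {"gripper":255,"offset":[0,0,-0.045],"angular":[0,0,0]},
    {"gripper":255,"offset":[0,0,-0.09],"angular":[0,0,0]},
    {"gripper":255,"offset":[-0.01,-0.02,-0.135],"angular":[0,0,0]},
    {"gripper":255,"offset":[-0.02,-0.05,-0.17],"angular":[0,0,0]},
    {"gripper":255,"offset":[-0.03,-0.09,-0.2],"angular":[0,0,0]}
  ]
}}

```text
t: 8.3
eef_pos: [0.5402, -0.1821, 0.2944]
tool_rot: [0.002, 0.999, -0.049, 0.004]
contact_force: [0.9, 1.9, 0.1]
gripper_width: 0.404
grasp_force: 25.3
```

{"op": "drive_tool", "data": {
  "deltas": [
    {"gripper":255,"offset":[-0.01,-0.045,-0.008],"angular":[0,0,0]},
    {"gripper":255,"offset":[-0.02,-0.09,-0.008],"angular":[0,0,0]},
    {"gripper":255,"offset":[-0.03,-0.13,-0.008],"angular":[0,0,0]},
    {"gripper":255,"offset":[-0.04,-0.165,-0.008],"angular":[0,0,0]},
    {"gripper":255,"offset":[-0.04,-0.179,-0.008],"angular":[0,0,0]}
  ]
}}

```text
t: 8.8
eef_pos: [0.5167, 0.0049, 0.2989]
tool_rot: [0.001, 0.999, -0.044, 0.002]
contact_force: [0.5, -0.2, -0.4]
gripper_width: 0.404
grasp_force: 25.3
```

{"op": "drive_tool", "data": {
  "deltas": [
    {"gripper":255,"offset":[0,0,0],"angular":[0,0,0]}
  ]
}}

```text
t: 8.9
eef_pos: [0.5179, 0.0033, 0.2991]
tool_rot: [0.002, 0.999, -0.044, 0.003]
contact_force: [1.0, -0.0, -0.3]
gripper_width: 0.407
grasp_force: 25.3
```

```bash
python3 -c "
from m import *
go(disp(0,0,.27),-95.2)
s=snap('side','side5');cv2.imwrite('pics/c5.png',cv2.resize(s[150:330,200:380],None,fx=3,fy=3))"
```

```text
tcp [0.5179 0.0033 0.2991] off [-0.0002  0.0011  0.0291] ang [ 0.004 -0.008  0.002] F [ 1.  -0.  -0.3] t 8.9
```

View pics/c5.png

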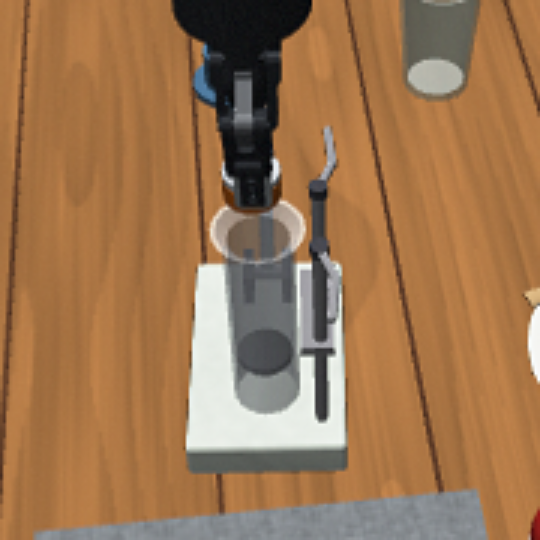

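{"op": "drive_tool", "data": {
  "deltas": [
    {"gripper":255,"offset":[0,0.001,0.015],"angular":[0,0,0]},
    {"gripper":255,"offset":[0,0.001,0.03],"angular":[0,0,0]},
    {"gripper":255,"offset":[0,0.001,0.04],"angular":[0,0,0]},
    {"gripper":255,"offset":[0,0.001,0.04],"angular":[0,0,0]}
  ]
}}

```text
t: 9.35
eef_pos: [0.5193, 0.0003, 0.2586]
tool_rot: [0.001, 0.999, -0.047, 0.004]
contact_force: [2.2, 5.6, 5.5]
gripper_width: 0.404
grasp_force: 39.8
```

```bash
python3 -c "
from m import *
go(disp(0,0,.259),-95.2)"
```

```text
tcp [5.193e-01 3.000e-04 2.586e-01] off [-0.0018 -0.0017 -0.0004] ang [ 0.002 -0.01  -0.005] F [2.2 5.6 5.5] t 9.35
```

{"op": "drive_tool", "data": {
  "deltas": [
    {"gripper":255,"offset":[-0.001,-0.002,0],"angular":[0,0,0]},
    {"gripper":255,"offset":[-0.001,-0.002,0],"angular":[0,0,0]}
  ]
}}

```text
t: 9.55
eef_pos: [0.5184, 0.0013, 0.2589]
tool_rot: [0.002, 0.999, -0.047, 0.004]
contact_force: [5.2, 2.0, 2.0]
gripper_width: 0.407
grasp_force: 37.6
```

```bash
python3 -c "
from m import *
go(disp(0,0,.259),-95.2)"
```

```text
tcp [0.5184 0.0013 0.2589] off [-0.0007 -0.0008 -0.0001] ang [ 0.005 -0.012 -0.005] F [5.2 2.  2. ] t 9.55
```

{"op": "drive_tool", "data": {
  "deltas": [
    {"gripper":105,"offset":[0,-0.001,0],"angular":[0,0,0]},
    {"gripper":105,"offset":[0,-0.001,0],"angular":[0,0,0]},
    {"gripper":105,"offset":[0,-0.001,0],"angular":[0,0,0]},
    {"gripper":105,"offset":[0,-0.001,-0.03],"angular":[0,0,0]},
    {"gripper":105,"offset":[0,-0.001,-0.045],"angular":[0,0,0]}
  ]
}}

```text
t: 10.05
eef_pos: [0.5166, 0.0028, 0.3048]
tool_rot: [0.002, 0.999, -0.047, 0.003]
contact_force: [-0.7, 0.2, 0.4]
gripper_width: 0.586
grasp_force: 0.0
```

```bash
python3 -c "
from m import *
go((.447,-.268,.30),-95.2)
for c,s,p in pots(snap('top','top3')): print(p.round(4),s)
s=snap('side','side6');cv2.imwrite('pics/c6.png',cv2.resize(s[150:330,200:380],None,fx=2,fy=2))"
```

```text
tcp [0.5166 0.0028 0.3048] off [-0.0439  0.2761  0.0056] ang [ 0.005 -0.007 -0.004] F [-0.7  0.2  0.4] t 10.05
[ 0.5635 -0.1412  0.022 ] [357 243  13  13 133]
[ 0.5557 -0.398   0.022 ] [457 244  14  13 136]
[ 0.4476 -0.2681  0.022 ] [409 287  13  13 137]
[ 0.4414 -0.1782  0.022 ] [374 290  12  14 128]
```

View pics/c6.png

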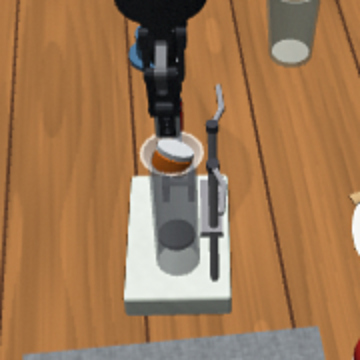

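The pot is caught tilted in the flare at (172,152) in the crop, with its left (-x) side high, so my tube centre is slightly off. I'll measure the rim better from pictures where it isn't blocked.

```bash
python3 - <<'E'
from m import *
for n,f,box in(('side','side2',(262,195,310,250)),('side','side5',(262,205,310,250)),('side','side0',(262,205,312,250)),('top','top2',(285,240,330,285)),('top','top1',(285,240,330,285))):
    im=cv2.imread('pics/'+f+'.png');h=cv2.cvtColor(im,cv2.COLOR_BGR2HSV);x0,y0,x1,y1=box
    # predicted 56..60 mm circle vs image: radial edge search
    C=disp(0,0,.188);g=cv2.cvtColor(im,cv2.COLOR_BGR2GRAY).astype(np.float32);S=h[...,1].astype(np.float32)
    P=[]
    for t in np.deg2rad(np.arange(0,360,6)):
        rr=np.arange(.020,.040,.0005)
        px=np.array([proj(n,C+[r*np.cos(t),r*np.sin(t),0]) for r in rr],np.float32)
        v=cv2.remap(S,px[:,:1].copy(),px[:,1:].copy(),1)[:,0]
        d=v[6:]-v[:-6];k=d.argmax()
        if d[k]>35: P.append(onz(n,*px[k+3].astype(float),.188)[:2])
    P=np.array(P)
    if len(P)<10: print(f,'few',len(P));continue
    for _ in range(3):
        A=np.c_[2*P,np.ones(len(P))];s=np.linalg.lstsq(A,(P**2).sum(1),rcond=None)[0];c=s[:2];r=np.sqrt(s[2]+c@c)
        e=abs(np.linalg.norm(P-c,axis=1)-r);P=P[e<=max(np.percentile(e,85),.0007)]
    print(f,'centre',c.round(4),'r',r.round(4),len(P),'rel',(c-D).round(4))
E
```

```text
side2 centre [5.191e-01 5.000e-04] r 0.0306 23 rel [ 0.0014 -0.0016]Traceback (most recent call last):
  File "<stdin>", line 9, in <module>
  File "h.py", line 11, in proj
    m=optics.camera_model(name);T=np.linalg.inv(np.array(m['cam_to_world']));p=T[:3,:3]@np.array(P)+T[:3,3]
ValueError: time passes only in moves, steps and waits
```

```bash
sed -i 's/^def ray/import functools\ncm=functools.lru_cache(None)(lambda n: optics.camera_model(n))\ndef ray/; s/m=optics.camera_model(name)/m=cm(name)/' h.py
cat > rim.py <<'E'
from m import *
for n,f in(('side','side5'),('side','side2'),('side','side0'),('top','top2'),('top','top1'),('top','top0')):
    im=cv2.imread('pics/'+f+'.png');h=cv2.cvtColor(im,cv2.COLOR_BGR2HSV)
    C=disp(0,0,.188);S=h[...,1].astype(np.float32);P=[]
    for t in np.deg2rad(np.arange(0,360,6)):
        rr=np.arange(.020,.040,.0005)
        px=np.array([proj(n,C+[r*np.cos(t),r*np.sin(t),0]) for r in rr],np.float32)
        v=cv2.remap(S,px[:,:1].copy(),px[:,1:].copy(),1)[:,0]
        d=v[6:]-v[:-6];k=d.argmax()
        if d[k]>35: P.append(onz(n,*px[k+3].astype(float),.188)[:2])
    P=np.array(P)
    if len(P)<10: print(f,'few',len(P));continue
    for _ in range(3):
        A=np.c_[2*P,np.ones(len(P))];s=np.linalg.lstsq(A,(P**2).sum(1),rcond=None)[0];c=s[:2];r=np.sqrt(s[2]+c@c)
        e=abs(np.linalg.norm(P-c,axis=1)-r);P=P[e<=max(np.percentile(e,85),.0007)]
    print(f,'centre',c.round(4),'r',r.round(4),len(P),'rel',(c-D).round(4))
E
python3 rim.py
```

```text
side5 centre [0.5182 0.0008] r 0.0299 33 rel [ 0.0005 -0.0013]
side2 centre [5.191e-01 5.000e-04] r 0.0306 23 rel [ 0.0014 -0.0016]
side0 centre [0.5182 0.001 ] r 0.0299 34 rel [ 0.0005 -0.0011]
top2 few 5
top1 few 5
top0 few 5
```

{"op": "drive_tool", "data": {
  "deltas": [
    {"gripper":255,"offset":[-0.008,0.001,-0.005],"angular":[0,0,0]},
    {"gripper":255,"offset":[-0.008,0.001,0],"angular":[0,0,0]},
    {"gripper":255,"offset":[-0.008,0.001,0],"angular":[0,0,0]},
    {"gripper":255,"offset":[-0.008,0.001,0.005],"angular":[0,0,0]},
    {"gripper":255,"offset":[-0.008,0.001,0.015],"angular":[0,0,0]}
  ]
}}

```text
t: 10.65
eef_pos: [0.5091, 0.0029, 0.2885]
tool_rot: [0.002, 0.999, -0.047, 0.003]
contact_force: [0.3, 0.3, -0.2]
gripper_width: -0.0
grasp_force: 0.0
```

{"op": "drive_tool", "data": {
  "deltas": [
    {"gripper":255,"offset":[0,0,0.006],"angular":[0,0,0]},
    {"gripper":255,"offset":[0,0,0.012],"angular":[0,0,0]}
  ]
}}

```text
t: 10.85
eef_pos: [0.5087, 0.0027, 0.2759]
tool_rot: [0.002, 0.999, -0.047, 0.002]
contact_force: [-0.0, 0.0, 0.4]
gripper_width: -0.004
grasp_force: 0.0
```

Fingertips at about .203, with no contact yet.

{"op": "drive_tool", "data": {
  "deltas": [
    {"gripper":255,"offset":[0,0,0.004],"angular":[0,0,0]},
    {"gripper":255,"offset":[0,0,0.007],"angular":[0,0,0]}
  ]
}}

```text
t: 11.05
eef_pos: [0.5088, 0.0025, 0.2695]
tool_rot: [0.002, 0.999, -0.047, 0.003]
contact_force: [-0.7, -0.6, 0.6]
gripper_width: 0.001
grasp_force: 0.8
```

{"op": "drive_tool", "data": {
  "deltas": [
    {"gripper":255,"offset":[0,0,0.003],"angular":[0,0,0]},
    {"gripper":255,"offset":[0,0,0.005],"angular":[0,0,0]}
  ]
}}

```text
t: 11.25
eef_pos: [0.509, 0.0028, 0.2648]
tool_rot: [0.002, 0.999, -0.047, 0.003]
contact_force: [0.1, 0.6, 0.5]
gripper_width: -0.0
grasp_force: 0.0
```

```bash
python3 -c "
from m import *
go((.447,-.268,.30),-95.2)
s=snap('side','side7');cv2.imwrite('pics/c7.png',cv2.resize(s[150:330,200:380],None,fx=3,fy=3))"
```

```text
tcp [0.509  0.0028 0.2648] off [-0.0363  0.2755 -0.0345] ang [ 0.004 -0.008 -0.003] F [0.1 0.6 0.5] t 11.25
```

View pics/c7.png

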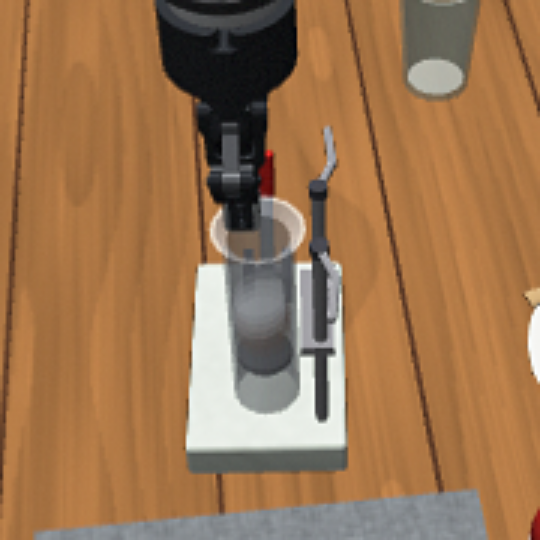

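The pot is now flat on the floor disc, with its lid at (262,308) inside the tube. The contact forces suggest the fitting centre is near (.5198,.0018), so I'll use that. Next pot is (.4473,-.268).

{"op": "drive_tool", "data": {
  "deltas": [
    {"gripper":255,"offset":[0,0,-0.035],"angular":[0,0,0]},
    {"gripper":0,"offset":[-0.009,0.04,-0.05],"angular":[0,0,0]},
    {"gripper":0,"offset":[-0.018,0.085,-0.05],"angular":[0,0,0]},
    {"gripper":0,"offset":[-0.027,0.13,-0.04],"angular":[0,0,0]},
    {"gripper":0,"offset":[-0.036,0.175,-0.025],"angular":[0,0,0]}
  ]
}}

```text
t: 11.8
eef_pos: [0.4569, -0.1694, 0.2911]
tool_rot: [0.001, 0.999, -0.046, 0.005]
contact_force: [0.8, 0.9, -0.3]
gripper_width: 0.682
grasp_force: 0.0
```

{"op": "drive_tool", "data": {
  "deltas": [
    {"gripper":0,"offset":[0,0.04,0.02],"angular":[0,0,0]},
    {"gripper":0,"offset":[0,0.075,0.06],"angular":[0,0,0]},
    {"gripper":0,"offset":[0,0.1,0.105],"angular":[0,0,0]},
    {"gripper":0,"offset":[0.0,0.1,0.15],"angular":[0,0,0]},
    {"gripper":0,"offset":[0.0,0.1,0.17],"angular":[0,0,0]}
  ]
}}

```text
t: 12.3
eef_pos: [0.4463, -0.2687, 0.1171]
tool_rot: [0.001, 0.999, -0.048, 0.001]
contact_force: [0.5, 0.7, 0.4]
gripper_width: 1.004
grasp_force: 0.0
```

```bash
python3 -c "
from m import *
go((.4473,-.268,.081),-95.2)
for c,s,p in pots(snap('top','top4')): print(p.round(4),s)"
```

```text
tcp [ 0.4463 -0.2687  0.1171] off [ 0.0008 -0.0009  0.0361] ang [ 0.003 -0.002 -0.006] F [0.5 0.7 0.4] t 12.3
[ 0.5636 -0.1414  0.022 ] [357 243  13  13 137]
[ 0.5558 -0.3982  0.022 ] [457 243  14  14 141]
[ 0.4414 -0.1785  0.022 ] [374 290  13  14 136]
```

{"op": "drive_tool", "data": {
  "deltas": [
    {"gripper":0,"offset":[0.001,-0.001,0.025],"angular":[0,0,0]},
    {"gripper":0,"offset":[0.001,-0.001,0.036],"angular":[0,0,0]},
    {"gripper":0,"offset":[0.001,-0.001,0.036],"angular":[0,0,0]},
    {"gripper":255,"offset":[0.001,-0.001,0.036],"angular":[0,0,0]},
    {"gripper":255,"offset":[0.001,-0.001,0.036],"angular":[0,0,0]}
  ],
  "grip_force": 40
}}

```text
t: 12.85
eef_pos: [0.4503, -0.2678, 0.0859]
tool_rot: [0.002, 0.999, -0.047, 0.004]
contact_force: [0.9, 0.0, -0.6]
gripper_width: 0.692
grasp_force: 0.0
```

{"op": "drive_tool", "data": {
  "deltas": [
    {"gripper":255,"offset":[0,0,0],"angular":[0,0,0]},
    {"gripper":255,"offset":[0,0,0],"angular":[0,0,0]},
    {"gripper":255,"offset":[0,0,0],"angular":[0,0,0]},
    {"gripper":255,"offset":[0,0,0],"angular":[0,0,0]}
  ]
}}

```text
t: 13.25
eef_pos: [0.4501, -0.2677, 0.0857]
tool_rot: [0.002, 0.999, -0.047, 0.004]
contact_force: [-1.6, 2.4, 9.2]
gripper_width: 0.397
grasp_force: 38.9
```

```bash
python3 -c "
from m import *
go((.5198,.0018,.30),-95.2)"
```

```text
tcp [ 0.4501 -0.2677  0.0857] off [ 0.0459 -0.2741 -0.2148] ang [ 0.004 -0.01  -0.003] F [-1.6  2.4  9.2] t 13.25
```

{"op": "drive_tool", "data": {
  "deltas": [
    {"gripper":255,"offset":[0,0,-0.03],"angular":[0,0,0]},
    {"gripper":255,"offset":[0,0,-0.075],"angular":[0,0,0]},
    {"gripper":255,"offset":[0.0,0,-0.12],"angular":[0,0,0]},
    {"gripper":255,"offset":[0.005,-0.03,-0.165],"angular":[0,0,0]},
    {"gripper":255,"offset":[0.01,-0.06,-0.2],"angular":[0,0,0]}
  ]
}}

```text
t: 13.75
eef_pos: [0.4634, -0.2091, 0.2862]
tool_rot: [0.002, 0.999, -0.049, 0.003]
contact_force: [1.6, 0.9, 0.2]
gripper_width: 0.391
grasp_force: 40.0
```

{"op": "drive_tool", "data": {
  "deltas": [
    {"gripper":255,"offset":[0.005,-0.045,-0.015],"angular":[0,0,0]},
    {"gripper":255,"offset":[0.015,-0.09,-0.015],"angular":[0,0,0]},
    {"gripper":255,"offset":[0.025,-0.135,-0.015],"angular":[0,0,0]},
    {"gripper":255,"offset":[0.033,-0.175,-0.015],"angular":[0,0,0]},
    {"gripper":255,"offset":[0.038,-0.214,-0.015],"angular":[0,0,0]}
  ]
}}

```text
t: 14.25
eef_pos: [0.5219, 0.0034, 0.2989]
tool_rot: [0.001, 0.999, -0.046, 0.003]
contact_force: [0.5, -0.2, -1.7]
gripper_width: 0.392
grasp_force: 40.1
```

{"op": "drive_tool", "data": {
  "deltas": [
    {"gripper":255,"offset":[0,0,0],"angular":[0,0,0]},
    {"gripper":255,"offset":[0,0,0],"angular":[0,0,0]}
  ]
}}

```text
t: 14.45
eef_pos: [0.5215, 0.002, 0.2985]
tool_rot: [0.002, 0.999, -0.045, 0.003]
contact_force: [-1.0, -0.1, -0.4]
gripper_width: 0.394
grasp_force: 40.1
```

```bash
python3 - <<'E'
from m import *
go((.522,.0018,.26),-95.2)
p=pose()[0]
s=snap('side','side8');h=cv2.cvtColor(s,cv2.COLOR_BGR2HSV)
c=proj('side',p-[.0028,0,.0857-.011]);print('pot expected px',c)
x,y=c.astype(int);m=((h[...,0]<30)&(h[...,1]>170)&(h[...,2]>60)).astype(np.uint8)
for c,st in cents(m,10,400,(x-16,y-16,x+17,y+17))[0]: print(c,st)
cv2.imwrite('pics/c8.png',cv2.resize(s[150:330,200:380],None,fx=3,fy=3))
E
```

```text
tcp [0.5215 0.002  0.2985] off [ 0.0003 -0.      0.0385] ang [ 0.005 -0.007 -0.   ] F [-1.  -0.1 -0.4] t 14.45
pot expected px [284.76162277 211.45726228]
[282.49090909 218.4       ] [275 212  19  11  55]
```

{"op": "drive_tool", "data": {
  "deltas": [
    {"gripper":255,"offset":[0,0,0.015],"angular":[0.003,-0.007,0]},
    {"gripper":255,"offset":[0,0,0.028],"angular":[0.003,-0.007,0]},
    {"gripper":255,"offset":[0,0,0.039],"angular":[0.003,-0.007,0]},
    {"gripper":255,"offset":[0,0,0.039],"angular":[0.003,-0.007,0]}
  ]
}}

```text
t: 14.9
eef_pos: [0.5209, 0.0009, 0.258]
tool_rot: [0.0, 0.999, -0.047, -0.001]
contact_force: [-1.5, 2.5, 2.6]
gripper_width: 0.396
grasp_force: 43.2
```

```bash
python3 -c "
from m import *
go((.522,.0018,.259),-95.2)"
```

```text
tcp [0.5209 0.0009 0.258 ] off [ 0.001 -0.001 -0.001] ang [ 0.001  0.004 -0.005] F [-1.5  2.5  2.6] t 14.9
```

{"op": "drive_tool", "data": {
  "deltas": [
    {"gripper":255,"offset":[0,-0.001,0],"angular":[0,0,0]},
    {"gripper":105,"offset":[0,-0.001,0],"angular":[0,0,0]},
    {"gripper":105,"offset":[0,-0.001,0],"angular":[0,0,0]},
    {"gripper":105,"offset":[0,-0.001,0],"angular":[0,0,0]},
    {"gripper":105,"offset":[0,-0.001,0.0],"angular":[0,0,0]}
  ]
}}

```text
t: 15.4
eef_pos: [0.5221, 0.0022, 0.2596]
tool_rot: [0.001, 0.999, -0.047, 0.001]
contact_force: [-0.3, -0.5, -0.4]
gripper_width: 0.588
grasp_force: 0.0
```

{"op": "drive_tool", "data": {
  "deltas": [
    {"gripper":105,"offset":[0,0,-0.04],"angular":[0,0,0]},
    {"gripper":255,"offset":[-0.003,0,-0.04],"angular":[0,0,0]},
    {"gripper":255,"offset":[-0.003,0,-0.04],"angular":[0,0,0]},
    {"gripper":255,"offset":[-0.003,0,-0.04],"angular":[0,0,0]},
    {"gripper":255,"offset":[-0.003,0,-0.04],"angular":[0,0,0]}
  ]
}}

```text
t: 15.9
eef_pos: [0.5185, 0.0026, 0.2988]
tool_rot: [0.001, 0.999, -0.046, -0.0]
contact_force: [0.5, -0.1, 0.1]
gripper_width: -0.001
grasp_force: 0.0
```

{"op": "drive_tool", "data": {
  "deltas": [
    {"gripper":255,"offset":[0,0,0.012],"angular":[0,0,0]},
    {"gripper":255,"offset":[0,0,0.02],"angular":[0,0,0]},
    {"gripper":255,"offset":[0,0,0.028],"angular":[0,0,0]},
    {"gripper":255,"offset":[0,0,0.036],"angular":[0,0,0]}
  ]
}}

```text
t: 16.3
eef_pos: [0.5187, 0.0023, 0.2624]
tool_rot: [0.001, 0.999, -0.047, -0.0]
contact_force: [0.4, 0.7, 0.1]
gripper_width: -0.007
grasp_force: 0.0
```

```bash
python3 - <<'E'
from m import *
go((.4414,-.1783,.30),-95.2)
for c,s,p in pots(snap('top','top5')): print(p.round(4),s)
s=snap('side','side9');h=cv2.cvtColor(s,cv2.COLOR_BGR2HSV)
a=cv2.imread('pics/side7.png')
# saturation profile along the tube axis
for z in np.arange(.03,.21,.01):
    u=proj('side',[.5185,.0012,z]);x,y=u.astype(int);print(round(z,2),s[y,x],a[y,x])
E
```

```text
tcp [0.5187 0.0023 0.2624] off [-0.0601  0.1871 -0.0373] ang [ 0.002  0.    -0.003] F [0.4 0.7 0.1] t 16.3
[ 0.5635 -0.1412  0.022 ] [357 243  13  13 133]
[ 0.5556 -0.3979  0.022 ] [457 244  14  13 137]
[ 0.4666 -0.1856  0.022 ] [376 280  13  13 133]
0.03 [143 147 139] [142 147 139]
0.04 [76 73 71] [110 109 105]
0.05 [65 72 83] [81 75 75]
0.06 [62 70 85] [81 77 76]
0.07 [86 84 82] [73 72 76]
0.08 [66 75 88] [79 80 83]
0.09 [87 85 82] [103 104 108]
0.1 [141 138 132] [128 125 121]
0.11 [139 136 131] [140 137 132]
0.12 [141 139 135] [139 136 131]
0.13 [138 134 132] [134 130 128]
0.14 [107 107 104] [121 119 116]
0.15 [104  99  97] [103  98  96]
0.16 [106 119 134] [106 118 133]
0.17 [ 83 100 120] [ 82  99 119]
0.18 [ 81  91 100] [ 83 102 121]
0.19 [59 52 50] [69 69 66]
0.2 [32 27 26] [70 69 68]
```

```bash
python3 - <<'E'
from m import *
for z in(.07,.092,.098,.114,.12,.136): print(z,proj('side',[.5185,.0012,z]).round(1))
s=cv2.imread('pics/side9.png');a=cv2.imread('pics/side7.png');b=cv2.imread('pics/side0.png')
for v in range(226,284,2): print(v,b[v,280:295].mean(0).round().astype(int),a[v,280:295].mean(0).round().astype(int),s[v,280:295].mean(0).round().astype(int))
E
```

```text
0.07 [288.  266.6]
0.092 [287.6 259.6]
0.098 [287.5 257.6]
0.114 [287.2 252.3]
0.12 [287.  250.2]
0.136 [286.7 244.7]
226 [105 111 121] [71 74 79] [52 54 56]
228 [121 121 125] [ 88  98 110] [ 85  93 102]
230 [109 112 120] [ 87  97 110] [ 88  98 110]
232 [ 90  97 105] [ 87  96 108] [ 87  96 108]
234 [ 96  99 104] [ 93  97 103] [ 94  97 103]
236 [119 120 123] [118 119 122] [118 120 122]
238 [97 93 91] [98 94 92] [99 95 92]
240 [95 91 89] [100  95  93] [99 95 93]
242 [89 86 84] [104 101  98] [93 89 87]
244 [100  97  95] [120 117 114] [104 102  99]
246 [100  97  94] [126 123 119] [116 113 110]
248 [101  99  96] [132 129 126] [139 135 131]
250 [102  99  96] [138 134 131] [141 137 134]
252 [108 106 103] [139 135 132] [141 136 133]
254 [108 106 103] [134 131 128] [141 137 134]
256 [107 106 102] [124 121 120] [139 135 131]
258 [108 106 102] [110 110 110] [116 114 113]
260 [88 85 83] [ 99  99 102] [77 81 88]
262 [80 77 74] [86 87 91] [65 73 87]
264 [78 75 73] [76 77 81] [74 80 90]
266 [78 75 73] [77 76 78] [84 84 87]
268 [79 75 73] [81 78 77] [65 75 90]
270 [78 75 73] [82 78 76] [67 74 84]
272 [74 70 68] [77 74 72] [73 73 76]
274 [94 93 90] [98 97 94] [84 82 80]
276 [139 141 136] [145 147 142] [146 148 143]
278 [139 141 136] [145 147 142] [145 147 141]
280 [139 141 136] [145 146 142] [144 146 142]
282 [140 141 136] [145 147 142] [145 147 142]
```

Both pots are stacked in the tube: the lid is at row ~252, meaning z ≈ .113, with two orange stripes below it. The fifth pot was knocked to (.4666,-.1856), so I'll take it there.

{"op": "drive_tool", "data": {
  "deltas": [
    {"gripper":255,"offset":[0,0,-0.035],"angular":[0,0,0]},
    {"gripper":0,"offset":[-0.009,0.04,-0.045],"angular":[0,0,0]},
    {"gripper":0,"offset":[-0.018,0.085,-0.045],"angular":[0,0,0]},
    {"gripper":0,"offset":[-0.027,0.13,-0.04],"angular":[0,0,0]},
    {"gripper":0,"offset":[-0.034,0.17,-0.02],"angular":[0,0,0]}
  ]
}}

```text
t: 16.9
eef_pos: [0.4696, -0.166, 0.2853]
tool_rot: [0.0, 0.999, -0.047, 0.003]
contact_force: [0.1, 0.3, 0.3]
gripper_width: 0.682
grasp_force: 0.0
```

{"op": "drive_tool", "data": {
  "deltas": [
    {"gripper":0,"offset":[0,0.02,0.02],"angular":[0,0,0]},
    {"gripper":0,"offset":[0,0.022,0.06],"angular":[0,0,0]},
    {"gripper":0,"offset":[0,0.022,0.105],"angular":[0,0,0]},
    {"gripper":0,"offset":[0.0,0.022,0.15],"angular":[0,0,0]},
    {"gripper":0,"offset":[0.0,0.022,0.165],"angular":[0,0,0]}
  ]
}}

```text
t: 17.4
eef_pos: [0.4654, -0.1852, 0.1152]
tool_rot: [0.0, 0.999, -0.047, -0.002]
contact_force: [-0.3, 0.1, 0.3]
gripper_width: 1.0
grasp_force: 0.0
```

{"op": "drive_tool", "data": {
  "deltas": [
    {"gripper":0,"offset":[0,0,0],"angular":[0,0,0]},
    {"gripper":0,"offset":[0,0,0],"angular":[0,0,0]}
  ]
}}

```text
t: 17.6
eef_pos: [0.4676, -0.1863, 0.1193]
tool_rot: [0.001, 0.999, -0.047, 0.0]
contact_force: [0.1, -0.7, 0.5]
gripper_width: 1.002
grasp_force: 0.0
```

```bash
python3 -c "
from m import *
go((.4666,-.1856,.083),-95.2)
for c,s,p in pots(snap('top','top6')): print(p.round(4),s)"
```

```text
tcp [ 0.4676 -0.1863  0.1193] off [-0.0011 -0.0007  0.0363] ang [ 0.002 -0.001 -0.004] F [ 0.1 -0.7  0.5] t 17.6
[ 0.5634 -0.1412  0.022 ] [357 243  13  13 137]
[ 0.5556 -0.3982  0.022 ] [457 243  14  14 143]
```

{"op": "drive_tool", "data": {
  "deltas": [
    {"gripper":0,"offset":[-0.001,-0.001,0.025],"angular":[0,0,0]},
    {"gripper":0,"offset":[-0.001,-0.001,0.036],"angular":[0,0,0]},
    {"gripper":0,"offset":[-0.001,-0.001,0.036],"angular":[0,0,0]},
    {"gripper":255,"offset":[-0.001,-0.001,0.036],"angular":[0,0,0]},
    {"gripper":255,"offset":[-0.001,-0.001,0.036],"angular":[0,0,0]}
  ],
  "grip_force": 40
}}

```text
t: 18.15
eef_pos: [0.4669, -0.185, 0.0836]
tool_rot: [0.001, 0.999, -0.047, 0.001]
contact_force: [-0.3, 0.9, 0.4]
gripper_width: 0.691
grasp_force: 0.0
```

{"op": "drive_tool", "data": {
  "deltas": [
    {"gripper":255,"offset":[0,0,0],"angular":[0,0,0]},
    {"gripper":255,"offset":[0,0,0],"angular":[0,0,0]},
    {"gripper":255,"offset":[0,0,0],"angular":[0,0,0]},
    {"gripper":255,"offset":[0,0,0],"angular":[0,0,0]}
  ]
}}

```text
t: 18.55
eef_pos: [0.4667, -0.1849, 0.0836]
tool_rot: [0.0, 0.999, -0.047, 0.001]
contact_force: [-1.2, 1.7, 8.3]
gripper_width: 0.399
grasp_force: 39.0
```

```bash
python3 -c "
from m import *
go((.5198,.0022,.30),-95.2)"
```

```text
tcp [ 0.4667 -0.1849  0.0836] off [ 0.0357 -0.1911 -0.2165] ang [ 0.001 -0.002 -0.003] F [-1.2  1.7  8.3] t 18.55
```

{"op": "drive_tool", "data": {
  "deltas": [
    {"gripper":255,"offset":[0,0,-0.03],"angular":[0,0,0]},
    {"gripper":255,"offset":[0,0,-0.075],"angular":[0,0,0]},
    {"gripper":255,"offset":[0.0,0,-0.12],"angular":[0,0,0]},
    {"gripper":255,"offset":[0.005,-0.01,-0.165],"angular":[0,0,0]},
    {"gripper":255,"offset":[0.008,-0.03,-0.205],"angular":[0,0,0]}
  ]
}}

```text
t: 19.05
eef_pos: [0.4767, -0.1567, 0.29]
tool_rot: [0.001, 0.999, -0.048, 0.001]
contact_force: [1.3, 1.2, 0.3]
gripper_width: 0.399
grasp_force: 40.1
```

{"op": "drive_tool", "data": {
  "deltas": [
    {"gripper":255,"offset":[0.005,-0.035,-0.011],"angular":[0,0,0]},
    {"gripper":255,"offset":[0.012,-0.08,-0.011],"angular":[0,0,0]},
    {"gripper":255,"offset":[0.02,-0.12,-0.011],"angular":[0,0,0]},
    {"gripper":255,"offset":[0.0265,-0.161,-0.011],"angular":[0,0,0]},
    {"gripper":255,"offset":[0.0265,-0.161,-0.011],"angular":[0,0,0]}
  ]
}}

```text
t: 19.55
eef_pos: [0.5196, 0.0091, 0.2982]
tool_rot: [-0.0, 0.999, -0.042, 0.0]
contact_force: [0.9, 1.0, -0.5]
gripper_width: 0.399
grasp_force: 40.2
```

{"op": "drive_tool", "data": {
  "deltas": [
    {"gripper":255,"offset":[0,0,0],"angular":[0,0,0]},
    {"gripper":255,"offset":[0,0,0],"angular":[0,0,0]}
  ]
}}

```text
t: 19.75
eef_pos: [0.518, 0.0013, 0.2986]
tool_rot: [0.001, 0.999, -0.047, 0.0]
contact_force: [-0.0, -0.5, -0.4]
gripper_width: 0.397
grasp_force: 40.2
```

```bash
python3 -c "
from m import *
go((.5187,.0020,.258),-95.2)"
```

```text
tcp [0.518  0.0013 0.2986] off [ 0.0007 -0.0009  0.0406] ang [ 0.002 -0.    -0.005] F [-0.  -0.5 -0.4] t 19.75
```

{"op": "drive_tool", "data": {
  "deltas": [
    {"gripper":255,"offset":[0.001,-0.001,0.015],"angular":[0,0,0]},
    {"gripper":255,"offset":[0.001,-0.001,0.028],"angular":[0,0,0]},
    {"gripper":255,"offset":[0.001,-0.001,0.04],"angular":[0,0,0]},
    {"gripper":255,"offset":[0.001,-0.001,0.04],"angular":[0,0,0]},
    {"gripper":255,"offset":[0.001,-0.001,0.04],"angular":[0,0,0]}
  ]
}}

```text
t: 20.25
eef_pos: [0.5189, 0.0023, 0.2574]
tool_rot: [0.001, 0.999, -0.047, -0.001]
contact_force: [-1.0, -1.0, 0.4]
gripper_width: 0.398
grasp_force: 41.4
```

```bash
python3 -c "
from m import *
go((.5187,.0020,.258),-95.2)"
```

```text
tcp [0.5189 0.0023 0.2574] off [-0.0001  0.0003 -0.0006] ang [ 0.003  0.002 -0.005] F [-1.  -1.   0.4] t 20.25
```

{"op": "drive_tool", "data": {
  "deltas": [
    {"gripper":105,"offset":[0,0,0],"angular":[0,0,0]},
    {"gripper":105,"offset":[0,0,0],"angular":[0,0,0]},
    {"gripper":105,"offset":[0,0,0],"angular":[0,0,0]},
    {"gripper":105,"offset":[0,0,0.0],"angular":[0,0,0]},
    {"gripper":105,"offset":[0,0,-0.04],"angular":[0,0,0]}
  ]
}}

```text
t: 20.75
eef_pos: [0.5172, 0.0046, 0.2954]
tool_rot: [0.002, 0.999, -0.046, -0.004]
contact_force: [0.8, 1.7, 0.5]
gripper_width: 0.587
grasp_force: 0.0
```

{"op": "drive_tool", "data": {
  "deltas": [
    {"gripper":255,"offset":[0,0,0],"angular":[0,0,0]},
    {"gripper":255,"offset":[0,0,0],"angular":[0,0,0]},
    {"gripper":255,"offset":[0,0,0],"angular":[0,0,0]},
    {"gripper":255,"offset":[0,0,0.012],"angular":[0,0,0]},
    {"gripper":255,"offset":[0,0,0.02],"angular":[0,0,0]}
  ]
}}

```text
t: 21.25
eef_pos: [0.5188, 0.0036, 0.2767]
tool_rot: [0.001, 0.999, -0.046, -0.001]
contact_force: [0.2, 0.3, -0.2]
gripper_width: 0.006
grasp_force: 0.0
```

{"op": "drive_tool", "data": {
  "deltas": [
    {"gripper":255,"offset":[0,0,0.008],"angular":[0,0,0]},
    {"gripper":255,"offset":[0,0,0.016],"angular":[0,0,0]}
  ]
}}

```text
t: 21.45
eef_pos: [0.5192, 0.0032, 0.2613]
tool_rot: [0.001, 0.999, -0.047, -0.0]
contact_force: [0.2, 0.2, 0.1]
gripper_width: -0.0
grasp_force: 0.0
```

```bash
python3 - <<'E'
from m import *
go((.5556,-.398,.30),-95.2)
for c,s,p in pots(snap('top','top7')): print(p.round(4),s)
s=snap('side','side10')
for v in range(228,276,2): print(v,s[v,280:295].mean(0).round().astype(int))
E
```

```text
tcp [0.5192 0.0032 0.2613] off [ 0.0737  0.3961 -0.0381] ang [ 0.002  0.001 -0.003] F [0.2 0.2 0.1] t 21.45
[ 0.5634 -0.1413  0.022 ] [357 243  13  13 134]
[ 0.5557 -0.398   0.022 ] [457 244  14  13 136]
228 [ 85  93 102]
230 [ 88  98 110]
232 [ 87  96 108]
234 [ 94  97 103]
236 [118 120 122]
238 [106 102  99]
240 [135 131 128]
242 [141 137 134]
244 [141 136 133]
246 [141 137 134]
248 [140 137 133]
250 [125 122 119]
252 [80 78 82]
254 [64 62 80]
256 [71 68 83]
258 [93 90 95]
260 [79 81 86]
262 [64 73 86]
264 [72 78 89]
266 [84 84 87]
268 [66 74 87]
270 [67 74 85]
272 [73 74 78]
274 [80 77 75]
```

Three pots are stacked, with the lid at row 245 (z ≈ .136). Next is the far pot.

{"op": "drive_tool", "data": {
  "deltas": [
    {"gripper":255,"offset":[0,0,-0.035],"angular":[0,0,0]},
    {"gripper":0,"offset":[0.008,0.04,-0.045],"angular":[0,0,0]},
    {"gripper":0,"offset":[0.016,0.085,-0.045],"angular":[0,0,0]},
    {"gripper":0,"offset":[0.024,0.13,-0.045],"angular":[0,0,0]},
    {"gripper":0,"offset":[0.033,0.175,-0.045],"angular":[0,0,0]}
  ]
}}

```text
t: 22.05
eef_pos: [0.5362, -0.1754, 0.3081]
tool_rot: [0.0, 0.999, -0.046, 0.001]
contact_force: [0.9, -0.5, 0.2]
gripper_width: 0.683
grasp_force: 0.0
```

{"op": "drive_tool", "data": {
  "deltas": [
    {"gripper":0,"offset":[0.009,0.045,0.01],"angular":[0,0,0]},
    {"gripper":0,"offset":[0.018,0.09,0.02],"angular":[0,0,0]},
    {"gripper":0,"offset":[0.027,0.135,0.03],"angular":[0,0,0]},
    {"gripper":0,"offset":[0.035,0.18,0.04],"angular":[0,0,0]},
    {"gripper":0,"offset":[0.041,0.221,0.06],"angular":[0,0,0]}
  ]
}}

```text
t: 22.55
eef_pos: [0.5568, -0.4008, 0.2486]
tool_rot: [0.001, 0.999, -0.047, 0.001]
contact_force: [-0.0, 1.1, 0.5]
gripper_width: 1.0
grasp_force: 0.0
```

{"op": "drive_tool", "data": {
  "deltas": [
    {"gripper":0,"offset":[0,0,0.04],"angular":[0,0,0]},
    {"gripper":0,"offset":[0,0,0.08],"angular":[0,0,0]},
    {"gripper":0,"offset":[0,0,0.12],"angular":[0,0,0]},
    {"gripper":0,"offset":[0,0,0.12],"angular":[0,0,0]},
    {"gripper":0,"offset":[0,0,0.12],"angular":[0,0,0]}
  ]
}}

```text
t: 23.05
eef_pos: [0.5564, -0.3983, 0.1285]
tool_rot: [0.001, 0.999, -0.047, -0.0]
contact_force: [0.6, -0.5, 0.6]
gripper_width: 0.998
grasp_force: 0.0
```

```bash
python3 -c "
from m import *
for c,s,p in pots(snap('top','top8')): print(p.round(4),s)
go((.5556,-.398,.083),-95.2)"
```

```text
[ 0.5636 -0.1413  0.022 ] [357 243  13  13 138]
tcp [ 0.557 -0.399  0.13 ] off [-0.0016 -0.001   0.047 ] ang [ 0.004 -0.003 -0.003] F [-0.4 -1.1  0.7] t 23.1
```

{"op": "drive_tool", "data": {
  "deltas": [
    {"gripper":0,"offset":[-0.001,-0.001,0.035],"angular":[0,0,0]},
    {"gripper":0,"offset":[-0.001,-0.001,0.046],"angular":[0,0,0]},
    {"gripper":0,"offset":[-0.001,-0.001,0.046],"angular":[0,0,0]},
    {"gripper":255,"offset":[-0.001,-0.001,0.046],"angular":[0,0,0]},
    {"gripper":255,"offset":[-0.001,-0.001,0.046],"angular":[0,0,0]}
  ],
  "grip_force": 40
}}

```text
t: 23.6
eef_pos: [0.5562, -0.3978, 0.0839]
tool_rot: [0.001, 0.999, -0.047, 0.001]
contact_force: [0.1, -0.4, -0.5]
gripper_width: 0.689
grasp_force: 0.0
```

{"op": "drive_tool", "data": {
  "deltas": [
    {"gripper":255,"offset":[0,0,0],"angular":[0,0,0]},
    {"gripper":255,"offset":[0,0,0],"angular":[0,0,0]},
    {"gripper":255,"offset":[0,0,0],"angular":[0,0,0]},
    {"gripper":255,"offset":[0,0,0],"angular":[0,0,0]}
  ]
}}

```text
t: 24.0
eef_pos: [0.556, -0.3974, 0.0834]
tool_rot: [0.001, 0.999, -0.047, 0.001]
contact_force: [-0.4, 0.9, 5.4]
gripper_width: 0.396
grasp_force: 39.3
```

```bash
python3 -c "
from m import *
go((.5188,.0022,.30),-95.2)"
```

```text
tcp [ 0.556  -0.3974  0.0834] off [-0.0738 -0.394  -0.2174] ang [ 0.002 -0.003 -0.003] F [-0.4  0.9  5.4] t 24.0
```

{"op": "drive_tool", "data": {
  "deltas": [
    {"gripper":255,"offset":[0,0,-0.03],"angular":[0,0,0]},
    {"gripper":255,"offset":[0,0,-0.075],"angular":[0,0,0]},
    {"gripper":255,"offset":[0.0,-0.01,-0.12],"angular":[0,0,0]},
    {"gripper":255,"offset":[-0.005,-0.03,-0.165],"angular":[0,0,0]},
    {"gripper":255,"offset":[-0.012,-0.06,-0.2],"angular":[0,0,0]}
  ]
}}

```text
t: 24.5
eef_pos: [0.5486, -0.3374, 0.2852]
tool_rot: [0.002, 0.999, -0.048, 0.002]
contact_force: [1.1, 1.1, 0.3]
gripper_width: 0.402
grasp_force: 39.9
```

{"op": "drive_tool", "data": {
  "deltas": [
    {"gripper":255,"offset":[-0.008,-0.045,-0.017],"angular":[0,0,0]},
    {"gripper":255,"offset":[-0.016,-0.09,-0.017],"angular":[0,0,0]},
    {"gripper":255,"offset":[-0.024,-0.135,-0.017],"angular":[0,0,0]},
    {"gripper":255,"offset":[-0.032,-0.18,-0.017],"angular":[0,0,0]},
    {"gripper":255,"offset":[-0.04,-0.225,-0.017],"angular":[0,0,0]}
  ]
}}

```text
t: 25.0
eef_pos: [0.5296, -0.1065, 0.299]
tool_rot: [0.0, 0.999, -0.047, 0.001]
contact_force: [0.9, -0.1, -1.4]
gripper_width: 0.401
grasp_force: 39.9
```

{"op": "drive_tool", "data": {
  "deltas": [
    {"gripper":255,"offset":[-0.01,-0.045,0],"angular":[0,0,0]},
    {"gripper":255,"offset":[-0.0215,-0.09,0],"angular":[0,0,0]},
    {"gripper":255,"offset":[-0.0215,-0.109,0],"angular":[0,0,0]},
    {"gripper":255,"offset":[-0.0215,-0.109,0],"angular":[0,0,0]},
    {"gripper":255,"offset":[-0.0215,-0.109,0],"angular":[0,0,0]}
  ]
}}

```text
t: 25.5
eef_pos: [0.5188, 0.0022, 0.2988]
tool_rot: [0.001, 0.999, -0.046, 0.0]
contact_force: [0.1, -0.0, -0.6]
gripper_width: 0.398
grasp_force: 39.9
```

```bash
python3 -c "
from m import *
go((.5191,.0022,.258),-95.2)"
```

```text
tcp [0.5188 0.0022 0.2988] off [ 0.0002 -0.0001  0.0408] ang [ 0.002 -0.001 -0.003] F [ 0.1 -0.  -0.6] t 25.5
```

{"op": "drive_tool", "data": {
  "deltas": [
    {"gripper":255,"offset":[0,0,0.015],"angular":[0,0,0]},
    {"gripper":255,"offset":[0,0,0.028],"angular":[0,0,0]},
    {"gripper":255,"offset":[0,0,0.04],"angular":[0,0,0]},
    {"gripper":255,"offset":[0,0,0.04],"angular":[0,0,0]},
    {"gripper":255,"offset":[0,0,0.04],"angular":[0,0,0]}
  ]
}}

```text
t: 26.0
eef_pos: [0.5185, 0.0017, 0.2575]
tool_rot: [0.001, 0.999, -0.047, -0.001]
contact_force: [-0.2, 0.2, -0.5]
gripper_width: 0.396
grasp_force: 41.4
```

```bash
python3 -c "
from m import *
go((.5191,.0022,.258),-95.2)"
```

```text
tcp [0.5185 0.0017 0.2575] off [ 0.0005 -0.0006 -0.0005] ang [ 0.002  0.001 -0.005] F [-0.2  0.2 -0.5] t 26.0
```

{"op": "drive_tool", "data": {
  "deltas": [
    {"gripper":105,"offset":[0,0,0],"angular":[0,0,0]},
    {"gripper":105,"offset":[0,0,0],"angular":[0,0,0]},
    {"gripper":105,"offset":[0,0,0],"angular":[0,0,0]},
    {"gripper":105,"offset":[0,0,0.0],"angular":[0,0,0]},
    {"gripper":105,"offset":[0,0,-0.04],"angular":[0,0,0]}
  ]
}}

```text
t: 26.5
eef_pos: [0.5165, 0.0033, 0.2955]
tool_rot: [0.002, 0.999, -0.046, -0.004]
contact_force: [0.8, -0.6, -0.4]
gripper_width: 0.586
grasp_force: 0.0
```

{"op": "drive_tool", "data": {
  "deltas": [
    {"gripper":255,"offset":[0,0,0],"angular":[0,0,0]},
    {"gripper":255,"offset":[0,0,0],"angular":[0,0,0]},
    {"gripper":255,"offset":[0,0,0],"angular":[0,0,0]},
    {"gripper":255,"offset":[0,0,0.012],"angular":[0,0,0]},
    {"gripper":255,"offset":[0,0,0.02],"angular":[0,0,0]}
  ]
}}

```text
t: 27.0
eef_pos: [0.5182, 0.0026, 0.2768]
tool_rot: [0.001, 0.999, -0.047, -0.001]
contact_force: [-0.2, -0.1, 0.4]
gripper_width: -0.003
grasp_force: 0.0
```

{"op": "drive_tool", "data": {
  "deltas": [
    {"gripper":255,"offset":[0,0,0.008],"angular":[0,0,0]},
    {"gripper":255,"offset":[0,0,0.016],"angular":[0,0,0]}
  ]
}}

```text
t: 27.2
eef_pos: [0.5186, 0.0023, 0.2613]
tool_rot: [0.001, 0.999, -0.047, -0.0]
contact_force: [0.1, 0.2, 0.3]
gripper_width: -0.0
grasp_force: 0.0
```

```bash
python3 - <<'E'
from m import *
go((.5635,-.1412,.32),-5.2)
for c,s,p in pots(snap('top','top9')): print(p.round(4),s)
s=snap('side','side11')
for v in range(228,276,3): print(v,s[v,280:295].mean(0).round().astype(int))
E
```

```text
tcp [0.5186 0.0023 0.2613] off [ 0.0581  0.1388 -0.0585] ang [ 1.000e-03  2.000e-03 -2.003e+00] F [0.1 0.2 0.3] t 27.2
[ 0.5634 -0.1413  0.022 ] [357 243  13  13 134]
228 [70 75 80]
231 [143 148 155]
234 [225 222 219]
237 [200 198 197]
240 [140 136 133]
243 [120 117 115]
246 [68 65 82]
249 [71 69 83]
252 [84 81 85]
255 [65 63 80]
258 [89 87 93]
261 [68 76 89]
264 [70 77 88]
267 [80 82 87]
270 [67 74 85]
273 [77 74 72]
```

{"op": "drive_tool", "data": {
  "deltas": [
    {"gripper":255,"offset":[0,0,-0.04],"angular":[0,0,-0.18]},
    {"gripper":0,"offset":[0,0.02,-0.06],"angular":[0,0,-0.36]},
    {"gripper":0,"offset":[0.02,0.05,-0.06],"angular":[0,0,-0.54]},
    {"gripper":0,"offset":[0.04,0.09,-0.06],"angular":[0,0,-0.72]},
    {"gripper":0,"offset":[0.058,0.13,-0.06],"angular":[0,0,-0.9]}
  ]
}}

```text
t: 27.8
eef_pos: [0.5655, -0.133, 0.323]
tool_rot: [0.0, 0.952, 0.306, 0.001]
contact_force: [0.7, -0.7, 0.1]
gripper_width: 0.683
grasp_force: 0.0
```

{"op": "drive_tool", "data": {
  "deltas": [
    {"gripper":0,"offset":[0,0,0],"angular":[0,0,-0.18]},
    {"gripper":0,"offset":[0,0,0],"angular":[0,0,-0.36]},
    {"gripper":0,"offset":[0,0,0],"angular":[0,0,-0.54]},
    {"gripper":0,"offset":[0,0,0],"angular":[0,0,-0.72]},
    {"gripper":0,"offset":[0,0,0],"angular":[0,0,-0.9]}
  ]
}}

```text
t: 28.3
eef_pos: [0.5646, -0.1327, 0.3228]
tool_rot: [0.001, 0.788, 0.615, -0.0]
contact_force: [-0.5, -0.1, -0.0]
gripper_width: 1.0
grasp_force: 0.0
```

```bash
python3 - <<'E'
from m import *
go((.5634,-.1413,.32),-5.2)
print(pose()[2]['q'].round(2))
E
```

```text
tcp [ 0.5646 -0.1327  0.3228] off [-0.0086  0.0009  0.0028] ang [ 0.001  0.002 -0.196] F [-0.5 -0.1 -0. ] t 28.3
[-0.41  0.35  0.69  1.8  -0.25  1.07  0.12]
```

{"op": "drive_tool", "data": {
  "deltas": [
    {"gripper":0,"offset":[-0.0085,0.001,0],"angular":[0,0,-0.1]},
    {"gripper":0,"offset":[-0.0085,0.001,0],"angular":[0,0,-0.196]},
    {"gripper":0,"offset":[-0.0085,0.001,0.03],"angular":[0,0,-0.196]},
    {"gripper":0,"offset":[-0.0085,0.001,0.06],"angular":[0,0,-0.196]},
    {"gripper":0,"offset":[-0.0085,0.001,0.06],"angular":[0,0,-0.196]}
  ]
}}

```text
t: 28.8
eef_pos: [0.5615, -0.1403, 0.2594]
tool_rot: [-0.002, 0.74, 0.672, -0.003]
contact_force: [-0.2, -0.2, -0.4]
gripper_width: 0.995
grasp_force: 0.0
```

{"op": "drive_tool", "data": {
  "deltas": [
    {"gripper":0,"offset":[0,0,0.02],"angular":[0,0,0]},
    {"gripper":0,"offset":[0,0,0.04],"angular":[0,0,0]},
    {"gripper":0,"offset":[0,0,0.04],"angular":[0,0,0]}
  ]
}}

```text
t: 29.1
eef_pos: [0.5628, -0.1408, 0.2219]
tool_rot: [-0.0, 0.74, 0.672, -0.001]
contact_force: [-0.1, 0.8, -0.2]
gripper_width: 1.002
grasp_force: 0.0
```

```bash
python3 - <<'E'
from m import *
go((.5634,-.1413,.083),-5.2)
E
```

```text
tcp [ 0.5628 -0.1408  0.2219] off [-0.0003  0.001   0.1389] ang [-0.003  0.002 -0.007] F [-0.1  0.8 -0.2] t 29.1
```

{"op": "drive_tool", "data": {
  "deltas": [
    {"gripper":0,"offset":[0,0.0005,0.02],"angular":[0,0,0]},
    {"gripper":0,"offset":[0,0.0005,0.04],"angular":[0,0,0]}
  ]
}}

```text
t: 29.3
eef_pos: [0.5655, -0.1415, 0.1846]
tool_rot: [0.002, 0.74, 0.672, 0.001]
contact_force: [1.5, 0.6, 0.5]
gripper_width: 1.004
grasp_force: 0.0
```

{"op": "drive_tool", "data": {
  "deltas": [
    {"gripper":0,"offset":[0,0,0.02],"angular":[0,0,0]},
    {"gripper":0,"offset":[0,0,0.04],"angular":[0,0,0]},
    {"gripper":0,"offset":[0,0,0.055],"angular":[0,0,0]},
    {"gripper":0,"offset":[0,0,0.055],"angular":[0,0,0]}
  ]
}}

```text
t: 29.7
eef_pos: [0.5637, -0.141, 0.1272]
tool_rot: [-0.0, 0.74, 0.672, -0.001]
contact_force: [-0.3, 0.2, 0.5]
gripper_width: 0.996
grasp_force: 0.0
```

```bash
python3 - <<'E'
from m import *
go((.5634,-.1413,.083),-5.2)
E
```

```text
tcp [ 0.5637 -0.141   0.1272] off [-0.0003 -0.0003  0.0442] ang [-0.002  0.001 -0.007] F [-0.3  0.2  0.5] t 29.7
```

{"op": "drive_tool", "data": {
  "deltas": [
    {"gripper":0,"offset":[0,0,0.025],"angular":[0,0,0]},
    {"gripper":0,"offset":[0,0,0.044],"angular":[0,0,0]},
    {"gripper":0,"offset":[0,0,0.044],"angular":[0,0,0]},
    {"gripper":255,"offset":[0,0,0.044],"angular":[0,0,0]},
    {"gripper":255,"offset":[0,0,0.044],"angular":[0,0,0]}
  ],
  "grip_force": 40
}}

```text
t: 30.2
eef_pos: [0.565, -0.1416, 0.0853]
tool_rot: [0.002, 0.74, 0.672, 0.001]
contact_force: [-0.1, 1.6, 0.4]
gripper_width: 0.692
grasp_force: 0.0
```

{"op": "drive_tool", "data": {
  "deltas": [
    {"gripper":255,"offset":[0,0,0],"angular":[0,0,0]},
    {"gripper":255,"offset":[0,0,0],"angular":[0,0,0]},
    {"gripper":255,"offset":[0,0,0],"angular":[0,0,0]},
    {"gripper":255,"offset":[0,0,0],"angular":[0,0,0]}
  ]
}}

```text
t: 30.6
eef_pos: [0.5646, -0.1413, 0.0851]
tool_rot: [0.001, 0.74, 0.672, 0.0]
contact_force: [-2.5, 1.3, 8.5]
gripper_width: 0.394
grasp_force: 39.0
```

{"op": "drive_tool", "data": {
  "deltas": [
    {"gripper":255,"offset":[0,0,-0.04],"angular":[0,0,0]},
    {"gripper":255,"offset":[0,0,-0.08],"angular":[0,0,0]},
    {"gripper":255,"offset":[0,0,-0.125],"angular":[0,0,0]},
    {"gripper":255,"offset":[0,0,-0.17],"angular":[0,0,0]},
    {"gripper":255,"offset":[0,0,-0.217],"angular":[0,0,0]}
  ]
}}

```text
t: 31.1
eef_pos: [0.5633, -0.1409, 0.3027]
tool_rot: [0.0, 0.74, 0.672, -0.0]
contact_force: [1.5, 1.8, -0.9]
gripper_width: 0.396
grasp_force: 40.0
```

```bash
python3 - <<'E'
from m import *
go((.5188,.0022,.30),-95.2)
E
```

```text
tcp [ 0.5633 -0.1409  0.3027] off [ 0.1382 -0.0582  0.0026] ang [1.000e-03 1.000e-03 1.992e+00] F [ 1.5  1.8 -0.9] t 31.1
```

{"op": "drive_tool", "data": {
  "deltas": [
    {"gripper":255,"offset":[0.015,-0.006,0],"angular":[0,0,0.18]},
    {"gripper":255,"offset":[0.03,-0.012,0],"angular":[0,0,0.36]},
    {"gripper":255,"offset":[0.045,-0.018,0],"angular":[0,0,0.54]},
    {"gripper":255,"offset":[0.06,-0.025,0],"angular":[0,0,0.72]},
    {"gripper":255,"offset":[0.075,-0.032,0],"angular":[0,0,0.9]}
  ]
}}

```text
t: 31.6
eef_pos: [0.5388, -0.0627, 0.301]
tool_rot: [0.0, 0.928, 0.372, 0.0]
contact_force: [0.8, -0.2, 0.1]
gripper_width: 0.394
grasp_force: 40.1
```

```bash
python3 - <<'E'
from m import *
go((.5188,.0022,.30),-95.2)
E
```

```text
tcp [ 0.5388 -0.0627  0.301 ] off [ 0.0303 -0.0608  0.0009] ang [ 1.000e-03 -1.000e-03  1.085e+00] F [ 0.8 -0.2  0.1] t 31.6
```

{"op": "drive_tool", "data": {
  "deltas": [
    {"gripper":255,"offset":[0.006,-0.012,0],"angular":[0,0,0.18]},
    {"gripper":255,"offset":[0.012,-0.024,0],"angular":[0,0,0.36]},
    {"gripper":255,"offset":[0.018,-0.036,0],"angular":[0,0,0.54]},
    {"gripper":255,"offset":[0.024,-0.048,0],"angular":[0,0,0.72]},
    {"gripper":255,"offset":[0.03,-0.06,0],"angular":[0,0,0.9]}
  ]
}}

```text
t: 32.1
eef_pos: [0.5188, 0.0013, 0.3009]
tool_rot: [0.0, 1.0, 0.027, 0.0]
contact_force: [0.7, 0.4, -1.4]
gripper_width: 0.396
grasp_force: 40.1
```

{"op": "drive_tool", "data": {
  "deltas": [
    {"gripper":255,"offset":[0,0,0],"angular":[0,0,0.17]},
    {"gripper":255,"offset":[0,0,0],"angular":[0,0,0.17]},
    {"gripper":255,"offset":[0,0,0],"angular":[0,0,0.17]}
  ]
}}

```text
t: 32.4
eef_pos: [0.5191, 0.0006, 0.3007]
tool_rot: [0.001, 0.999, -0.035, 0.0]
contact_force: [-0.1, -0.2, -0.2]
gripper_width: 0.4
grasp_force: 40.1
```

```bash
python3 - <<'E'
from m import *
go((.5188,.0022,.258),-95.2)
p=pose()[0]
s=snap('side','side12');h=cv2.cvtColor(s,cv2.COLOR_BGR2HSV)
c=proj('side',p-[0,0,.0851-.011]);print('pot expected px',c)
x,y=c.astype(int);m=((h[...,0]<30)&(h[...,1]>150)&(h[...,2]>50)).astype(np.uint8)
for c,st in cents(m,10,400,(x-14,y-14,x+15,y+13))[0]: print(c,st)
E
```

```text
tcp [0.5191 0.0006 0.3007] off [-0.0005 -0.0016  0.0427] ang [ 0.001 -0.001  0.027] F [-0.1 -0.2 -0.2] t 32.4
pot expected px [285.00569616 210.81794215]
[285.40989399 208.27208481] [271 196  29  26 283]
```

{"op": "drive_tool", "data": {
  "deltas": [
    {"gripper":255,"offset":[-0.0005,-0.0016,0],"angular":[0,0,0.027]},
    {"gripper":255,"offset":[-0.0005,-0.0016,0.015],"angular":[0,0,0.027]},
    {"gripper":255,"offset":[-0.0005,-0.0016,0.03],"angular":[0,0,0.027]},
    {"gripper":255,"offset":[-0.0005,-0.0016,0.042],"angular":[0,0,0.027]},
    {"gripper":255,"offset":[-0.0005,-0.0016,0.042],"angular":[0,0,0.027]}
  ]
}}

```text
t: 32.95
eef_pos: [0.5184, 0.0018, 0.2569]
tool_rot: [0.001, 0.999, -0.047, -0.001]
contact_force: [0.4, -0.5, 0.1]
gripper_width: 0.397
grasp_force: 42.3
```

{"op": "drive_tool", "data": {
  "deltas": [
    {"gripper":255,"offset":[0,0,0],"angular":[0,0,0]}
  ]
}}

```text
t: 33.05
eef_pos: [0.5184, 0.002, 0.2574]
tool_rot: [0.001, 0.999, -0.047, -0.001]
contact_force: [-0.3, 0.2, -0.5]
gripper_width: 0.395
grasp_force: 41.2
```

{"op": "drive_tool", "data": {
  "deltas": [
    {"gripper":105,"offset":[0,0,0],"angular":[0,0,0]},
    {"gripper":105,"offset":[0,0,0],"angular":[0,0,0]},
    {"gripper":105,"offset":[0,0,0],"angular":[0,0,0]},
    {"gripper":105,"offset":[0,0,0.0],"angular":[0,0,0]},
    {"gripper":105,"offset":[0,0,-0.04],"angular":[0,0,0]}
  ]
}}

```text
t: 33.55
eef_pos: [0.5164, 0.0034, 0.2955]
tool_rot: [0.002, 0.999, -0.047, -0.004]
contact_force: [0.9, -0.1, 0.3]
gripper_width: 0.587
grasp_force: 0.0
```

{"op": "drive_tool", "data": {
  "deltas": [
    {"gripper":255,"offset":[0,0,0],"angular":[0,0,0]},
    {"gripper":255,"offset":[0,0,0],"angular":[0,0,0]},
    {"gripper":255,"offset":[0,0,0],"angular":[0,0,0]},
    {"gripper":255,"offset":[0,0,0.012],"angular":[0,0,0]},
    {"gripper":255,"offset":[0,0,0.02],"angular":[0,0,0]}
  ]
}}

```text
t: 34.05
eef_pos: [0.5181, 0.0026, 0.2767]
tool_rot: [0.001, 0.999, -0.047, -0.001]
contact_force: [-0.7, 0.1, -0.3]
gripper_width: 0.003
grasp_force: 0.0
```

{"op": "drive_tool", "data": {
  "deltas": [
    {"gripper":255,"offset":[0,0,0.008],"angular":[0,0,0]},
    {"gripper":255,"offset":[0,0,0.016],"angular":[0,0,0]}
  ]
}}

```text
t: 34.25
eef_pos: [0.5185, 0.0023, 0.2613]
tool_rot: [0.001, 0.999, -0.047, -0.0]
contact_force: [-0.7, -0.4, 0.1]
gripper_width: 0.003
grasp_force: 0.0
```

```bash
python3 - <<'E'
from m import *
go((.5148,.3688,.30),-95.2)
print(len(pots(snap('top','top10'))))
s=snap('side','side13')
for z in(.158,.18):print(proj('side',[.5185,.0015,z]))
for v in range(222,276,3): print(v,s[v,280:295].mean(0).round().astype(int))
cv2.imwrite('pics/c13.png',cv2.resize(s[150:330,200:380],None,fx=3,fy=3))
E
```

```text
tcp [0.5185 0.0023 0.2613] off [-0.0382 -0.3645 -0.0394] ang [ 0.002  0.001 -0.004] F [-0.7 -0.4  0.1] t 34.25
0
[286.21099768 236.75426007]
[285.71884166 228.65563859]
222 [62 63 65]
225 [73 72 71]
228 [142 139 136]
231 [225 222 219]
234 [213 210 207]
237 [147 156 158]
240 [66 82 85]
243 [92 96 95]
246 [69 67 85]
249 [71 69 84]
252 [84 81 85]
255 [66 64 80]
258 [90 89 94]
261 [69 78 92]
264 [70 77 88]
267 [80 83 89]
270 [67 74 85]
273 [77 73 71]
```

All five pots are in the tube, with the lid near row 230 and five colour bands below it. On to the tamper.

{"op": "drive_tool", "data": {
  "deltas": [
    {"gripper":255,"offset":[0,0,-0.04],"angular":[0,0,0]},
    {"gripper":0,"offset":[-0.004,-0.04,-0.045],"angular":[0,0,0]},
    {"gripper":0,"offset":[-0.009,-0.085,-0.045],"angular":[0,0,0]},
    {"gripper":0,"offset":[-0.014,-0.13,-0.045],"angular":[0,0,0]},
    {"gripper":0,"offset":[-0.018,-0.175,-0.045],"angular":[0,0,0]}
  ]
}}

```text
t: 34.85
eef_pos: [0.5172, 0.1801, 0.3077]
tool_rot: [0.0, 0.999, -0.047, 0.0]
contact_force: [0.8, -0.4, -0.4]
gripper_width: 0.677
grasp_force: 0.0
```

{"op": "drive_tool", "data": {
  "deltas": [
    {"gripper":0,"offset":[-0.005,-0.045,0],"angular":[0,0,0]},
    {"gripper":0,"offset":[-0.01,-0.09,0],"angular":[0,0,0]},
    {"gripper":0,"offset":[-0.015,-0.135,0],"angular":[0,0,0]},
    {"gripper":0,"offset":[-0.02,-0.175,0],"angular":[0,0,0]},
    {"gripper":0,"offset":[-0.02,-0.19,0],"angular":[0,0,0]}
  ]
}}

```text
t: 35.35
eef_pos: [0.5138, 0.3751, 0.3063]
tool_rot: [0.0, 0.999, -0.044, -0.0]
contact_force: [-0.1, 0.1, -0.2]
gripper_width: 1.001
grasp_force: 0.0
```

{"op": "drive_tool", "data": {
  "deltas": [
    {"gripper":0,"offset":[0,0,0.02],"angular":[0,0,0]},
    {"gripper":0,"offset":[0,0,0.04],"angular":[0,0,0]},
    {"gripper":0,"offset":[0,0,0.05],"angular":[0,0,0]},
    {"gripper":0,"offset":[0,0,0.05],"angular":[0,0,0]}
  ]
}}

```text
t: 35.75
eef_pos: [0.5149, 0.3685, 0.2559]
tool_rot: [0.002, 0.999, -0.047, -0.001]
contact_force: [0.5, 0.3, 0.5]
gripper_width: 0.998
grasp_force: 0.0
```

```bash
python3 - <<'E'
from m import *
go((.5148,.3688,.160),-95.2)
print(pose()[2]['q'].round(2))
E
```

```text
tcp [0.5149 0.3685 0.2559] off [-0.     -0.0006  0.0959] ang [ 0.004  0.001 -0.005] F [0.5 0.3 0.5] t 35.75
[-1.35  0.62  0.93  1.75 -0.56  1.06 -1.89]
```

{"op": "drive_tool", "data": {
  "deltas": [
    {"gripper":0,"offset":[0,-0.0005,0.03],"angular":[0,0,0]},
    {"gripper":0,"offset":[0,-0.0005,0.06],"angular":[0,0,0]},
    {"gripper":0,"offset":[0,-0.0005,0.085],"angular":[0,0,0]},
    {"gripper":0,"offset":[0,-0.0005,0.096],"angular":[0,0,0]},
    {"gripper":0,"offset":[0,-0.0005,0.096],"angular":[0,0,0]}
  ]
}}

```text
t: 36.25
eef_pos: [0.5153, 0.3693, 0.1607]
tool_rot: [0.001, 0.999, -0.047, -0.0]
contact_force: [-0.5, 0.4, 0.3]
gripper_width: 0.997
grasp_force: 0.0
```

{"op": "drive_tool", "data": {
  "deltas": [
    {"gripper":255,"offset":[0,0,0],"angular":[0,0,0]},
    {"gripper":255,"offset":[0,0,0],"angular":[0,0,0]},
    {"gripper":255,"offset":[0,0,0],"angular":[0,0,0]},
    {"gripper":255,"offset":[0,0,0],"angular":[0,0,0]},
    {"gripper":255,"offset":[0,0,0],"angular":[0,0,0]}
  ],
  "grip_force": 70
}}

```text
t: 36.75
eef_pos: [0.5157, 0.3696, 0.1618]
tool_rot: [0.0, 0.999, -0.047, 0.001]
contact_force: [-0.9, -0.7, 2.6]
gripper_width: 0.218
grasp_force: 68.1
```

{"op": "drive_tool", "data": {
  "deltas": [
    {"gripper":255,"offset":[0,0,0],"angular":[0,0,0]},
    {"gripper":255,"offset":[0,0,0],"angular":[0,0,0]},
    {"gripper":255,"offset":[0,0,0],"angular":[0,0,0]}
  ]
}}

```text
t: 37.05
eef_pos: [0.5157, 0.3696, 0.1618]
tool_rot: [0.0, 0.999, -0.047, 0.0]
contact_force: [-1.4, -1.7, 5.8]
gripper_width: 0.218
grasp_force: 68.2
```

{"op": "drive_tool", "data": {
  "deltas": [
    {"gripper":255,"offset":[0,0,-0.03],"angular":[0,0,0]},
    {"gripper":255,"offset":[0,0,-0.075],"angular":[0,0,0]},
    {"gripper":255,"offset":[0,0,-0.12],"angular":[0,0,0]},
    {"gripper":255,"offset":[0,0,-0.165],"angular":[0,0,0]},
    {"gripper":255,"offset":[0,0,-0.21],"angular":[0,0,0]}
  ]
}}

```text
t: 37.55
eef_pos: [0.5148, 0.3698, 0.3725]
tool_rot: [0.001, 0.999, -0.047, -0.0]
contact_force: [0.0, 1.1, -2.9]
gripper_width: 0.214
grasp_force: 68.5
```

{"op": "drive_tool", "data": {
  "deltas": [
    {"gripper":255,"offset":[0.004,0.035,0],"angular":[0,0,0]},
    {"gripper":255,"offset":[0.008,0.08,0],"angular":[0,0,0]},
    {"gripper":255,"offset":[0.012,0.12,0],"angular":[0,0,0]},
    {"gripper":255,"offset":[0.016,0.16,0],"angular":[0,0,0]},
    {"gripper":255,"offset":[0.02,0.2,0],"angular":[0,0,0]}
  ]
}}

```text
t: 38.05
eef_pos: [0.5159, 0.1674, 0.371]
tool_rot: [0.0, 0.999, -0.047, -0.0]
contact_force: [1.7, -0.5, -0.8]
gripper_width: 0.213
grasp_force: 68.9
```

```bash
python3 - <<'E'
from m import *
go((.5186,.0020,.37),-95.2)
E
```

```text
tcp [0.5159 0.1674 0.371 ] off [0.0182 0.1644 0.0011] ang [ 0.001  0.    -0.004] F [ 1.7 -0.5 -0.8] t 38.05
```

{"op": "drive_tool", "data": {
  "deltas": [
    {"gripper":255,"offset":[0.005,0.04,0],"angular":[0,0,0]},
    {"gripper":255,"offset":[0.01,0.08,0],"angular":[0,0,0]},
    {"gripper":255,"offset":[0.015,0.12,0],"angular":[0,0,0]},
    {"gripper":255,"offset":[0.0175,0.15,0],"angular":[0,0,0]},
    {"gripper":255,"offset":[0.0175,0.165,0],"angular":[0,0,0]}
  ]
}}

```text
t: 38.55
eef_pos: [0.5177, -0.0002, 0.3715]
tool_rot: [0.0, 0.999, -0.049, 0.0]
contact_force: [-0.2, 0.3, -0.5]
gripper_width: 0.216
grasp_force: 68.9
```

{"op": "drive_tool", "data": {
  "deltas": [
    {"gripper":255,"offset":[0,0,0],"angular":[0,0,0]},
    {"gripper":255,"offset":[0,0,0],"angular":[0,0,0]}
  ]
}}

```text
t: 38.75
eef_pos: [0.5184, 0.0046, 0.3713]
tool_rot: [0.0, 0.999, -0.046, 0.0]
contact_force: [0.1, 1.4, -1.8]
gripper_width: 0.22
grasp_force: 68.9
```

```bash
python3 - <<'E'
from m import *
go((.5186,.0020,.37),-95.2)
s=snap('side','side14');cv2.imwrite('pics/c14.png',cv2.resize(s[120:330,190:390],None,fx=2.5,fy=2.5))
E
```

```text
tcp [0.5184 0.0046 0.3713] off [0.0004 0.0026 0.0013] ang [ 0.001 -0.    -0.003] F [ 0.1  1.4 -1.8] t 38.75
```

View pics/c14.png

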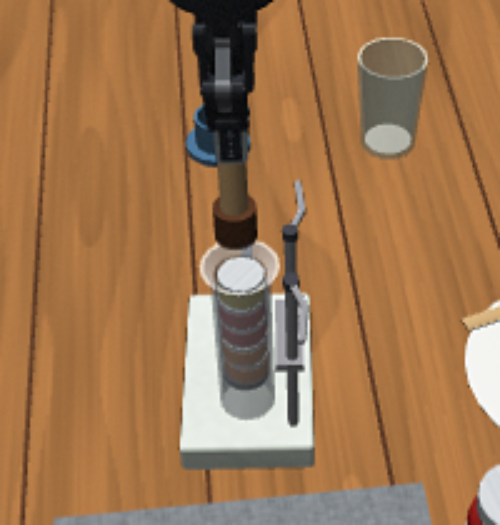

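The tamper foot at (236,222) is over the mouth, and five pots lie flat in the tube with the floor at (245,380). Lowering it in.

{"op": "drive_tool", "data": {
  "deltas": [
    {"gripper":255,"offset":[0,0.0025,0.005],"angular":[0,0,0]},
    {"gripper":255,"offset":[0,0.0025,0.015],"angular":[0,0,0]},
    {"gripper":255,"offset":[0,0.0025,0.025],"angular":[0,0,0]},
    {"gripper":255,"offset":[0,0.0025,0.032],"angular":[0,0,0]},
    {"gripper":255,"offset":[0,0.0025,0.032],"angular":[0,0,0]}
  ]
}}

```text
t: 39.3
eef_pos: [0.5174, 0.0007, 0.3381]
tool_rot: [0.001, 0.999, -0.047, -0.001]
contact_force: [-0.3, 0.3, -1.1]
gripper_width: 0.217
grasp_force: 68.9
```

{"op": "drive_tool", "data": {
  "deltas": [
    {"gripper":255,"offset":[0,0,0.004],"angular":[0,0,0]},
    {"gripper":255,"offset":[0,0,0.008],"angular":[0,0,0]},
    {"gripper":255,"offset":[0,0,0.012],"angular":[0,0,0]},
    {"gripper":255,"offset":[0,0,0.016],"angular":[0,0,0]}
  ]
}}

```text
t: 39.7
eef_pos: [0.5188, 0.0004, 0.324]
tool_rot: [0.0, 0.999, -0.047, 0.001]
contact_force: [0.0, 0.9, 5.5]
gripper_width: 0.216
grasp_force: 69.3
```

Pushing at about 6 N. Continuing.

{"op": "drive_tool", "data": {
  "deltas": [
    {"gripper":255,"offset":[0,-0.001,0.004],"angular":[0,0,0]},
    {"gripper":255,"offset":[0,-0.001,0.008],"angular":[0,0,0]},
    {"gripper":255,"offset":[0,-0.001,0.012],"angular":[0,0,0]},
    {"gripper":255,"offset":[0,-0.001,0.016],"angular":[0,0,0]}
  ]
}}

```text
t: 40.1
eef_pos: [0.5188, 0.001, 0.308]
tool_rot: [0.001, 0.999, -0.047, 0.001]
contact_force: [-0.2, -0.8, 5.4]
gripper_width: 0.217
grasp_force: 69.3
```

{"op": "drive_tool", "data": {
  "deltas": [
    {"gripper":255,"offset":[0,0,0.002],"angular":[0,0,0]},
    {"gripper":255,"offset":[0,0,0.004],"angular":[0,0,0]},
    {"gripper":255,"offset":[0,0,0.006],"angular":[0,0,0]}
  ]
}}

```text
t: 40.4
eef_pos: [0.5185, 0.0012, 0.3017]
tool_rot: [0.001, 0.999, -0.047, 0.001]
contact_force: [1.1, 0.4, 4.7]
gripper_width: 0.215
grasp_force: 69.3
```

{"op": "drive_tool", "data": {
  "deltas": [
    {"gripper":255,"offset":[0,0,0.002],"angular":[0,0,0]},
    {"gripper":255,"offset":[0,0,0.003],"angular":[0,0,0]},
    {"gripper":255,"offset":[0,0,0.003],"angular":[0,0,0]}
  ]
}}

```text
t: 40.7
eef_pos: [0.5191, 0.0011, 0.2995]
tool_rot: [0.0, 0.999, -0.047, 0.001]
contact_force: [-1.5, -1.7, 12.2]
gripper_width: 0.218
grasp_force: 70.4
```

{"op": "drive_tool", "data": {
  "deltas": [
    {"gripper":255,"offset":[0,0,0.001],"angular":[0,0,0]},
    {"gripper":255,"offset":[0,0,0.002],"angular":[0,0,0]}
  ]
}}

```text
t: 40.9
eef_pos: [0.5204, 0.0008, 0.2993]
tool_rot: [0.0, 0.999, -0.047, 0.003]
contact_force: [-2.7, -0.4, 33.0]
gripper_width: 0.22
grasp_force: 71.6
```

It bottoms out at TCP z .2993, where .2998 was predicted, with the force rising to 33 N. I'll hold briefly, then lift out.

{"op": "drive_tool", "data": {
  "deltas": [
    {"gripper":255,"offset":[0,0,-0.001],"angular":[0,0,0]},
    {"gripper":255,"offset":[0,0,-0.001],"angular":[0,0,0]},
    {"gripper":255,"offset":[0,0,-0.001],"angular":[0,0,0]},
    {"gripper":255,"offset":[0,0,-0.001],"angular":[0,0,0]}
  ]
}}

```text
t: 41.3
eef_pos: [0.5197, 0.0009, 0.2994]
tool_rot: [0.0, 0.999, -0.047, 0.002]
contact_force: [-3.0, -1.8, 19.7]
gripper_width: 0.217
grasp_force: 70.9
```

{"op": "drive_tool", "data": {
  "deltas": [
    {"gripper":255,"offset":[0,0,-0.01],"angular":[0,0,0]},
    {"gripper":255,"offset":[0,0,-0.03],"angular":[0,0,0]},
    {"gripper":255,"offset":[0,0,-0.055],"angular":[0,0,0]},
    {"gripper":255,"offset":[0,0,-0.076],"angular":[0,0,0]},
    {"gripper":255,"offset":[0,0,-0.076],"angular":[0,0,0]}
  ]
}}

```text
t: 41.8
eef_pos: [0.519, 0.0017, 0.3752]
tool_rot: [-0.0, 0.999, -0.047, 0.002]
contact_force: [0.3, -0.7, -1.4]
gripper_width: 0.216
grasp_force: 68.8
```

```bash
python3 - <<'E'
from m import *
go((.5157,.3696,.375),-95.2)
s=snap('side','side15')
for z in(.026,.034,.036,.058,.080,.102,.124,.146):print(z,proj('side',[.5185,.0015,z]).round(1))
for v in range(226,290,2): print(v,s[v,280:295].mean(0).round().astype(int))
E
```

```text
tcp [0.519  0.0017 0.3752] off [-3.76e-02 -3.66e-01  3.00e-04] ang [-0.001 -0.004 -0.004] F [ 0.3 -0.7 -1.4] t 41.8
0.026 [288.8 280. ]
0.034 [288.7 277.6]
0.036 [288.7 277. ]
0.058 [288.3 270.3]
0.08 [287.8 263.3]
0.102 [287.4 256.2]
0.124 [286.9 248.7]
0.146 [286.5 241.1]
226 [ 86  96 108]
228 [ 86  96 109]
230 [ 86  97 109]
232 [ 86  95 107]
234 [ 97 100 105]
236 [203 202 201]
238 [136 132 129]
240 [139 136 133]
242 [139 136 132]
244 [140 136 133]
246 [134 130 127]
248 [92 92 90]
250 [68 87 90]
252 [66 83 85]
254 [81 91 92]
256 [89 86 88]
258 [65 63 81]
260 [68 66 81]
262 [77 75 83]
264 [76 74 84]
266 [68 65 82]
268 [80 77 89]
270 [96 96 97]
272 [68 76 89]
274 [68 75 87]
276 [79 82 88]
278 [77 81 88]
280 [69 77 87]
282 [76 79 84]
284 [85 83 80]
286 [157 161 155]
288 [233 240 235]
```

The lid centre is now at row ~241, so z = .146 and the floor is at the bottom. Returning the tamper.

{"op": "drive_tool", "data": {
  "deltas": [
    {"gripper":255,"offset":[-0.004,-0.035,0],"angular":[0,0,0]},
    {"gripper":255,"offset":[-0.008,-0.08,0],"angular":[0,0,0]},
    {"gripper":255,"offset":[-0.012,-0.12,0],"angular":[0,0,0]},
    {"gripper":255,"offset":[-0.016,-0.16,0],"angular":[0,0,0]},
    {"gripper":255,"offset":[-0.02,-0.2,0],"angular":[0,0,0]}
  ]
}}

```text
t: 42.35
eef_pos: [0.5158, 0.2044, 0.3715]
tool_rot: [0.001, 0.999, -0.047, -0.001]
contact_force: [1.3, -0.5, -1.6]
gripper_width: 0.212
grasp_force: 68.8
```

{"op": "drive_tool", "data": {
  "deltas": [
    {"gripper":255,"offset":[-0.005,-0.04,0],"angular":[0,0,0]},
    {"gripper":255,"offset":[-0.01,-0.08,0],"angular":[0,0,0]},
    {"gripper":255,"offset":[-0.015,-0.12,0],"angular":[0,0,0]},
    {"gripper":255,"offset":[-0.0175,-0.15,0],"angular":[0,0,0]},
    {"gripper":255,"offset":[-0.0175,-0.166,0],"angular":[0,0,0]}
  ]
}}

```text
t: 42.85
eef_pos: [0.5135, 0.373, 0.3704]
tool_rot: [0.001, 0.999, -0.045, -0.001]
contact_force: [-0.4, 0.3, -1.7]
gripper_width: 0.215
grasp_force: 68.7
```

{"op": "drive_tool", "data": {
  "deltas": [
    {"gripper":255,"offset":[0,0,0.03],"angular":[0,0,0]},
    {"gripper":255,"offset":[0,0,0.07],"angular":[0,0,0]},
    {"gripper":255,"offset":[0,0,0.11],"angular":[0,0,0]},
    {"gripper":255,"offset":[0,0,0.14],"angular":[0,0,0]},
    {"gripper":255,"offset":[0,0,0.14],"angular":[0,0,0]}
  ]
}}

```text
t: 43.35
eef_pos: [0.5129, 0.367, 0.2281]
tool_rot: [0.004, 0.999, -0.048, -0.003]
contact_force: [-1.0, -1.0, -2.1]
gripper_width: 0.212
grasp_force: 68.7
```

```bash
python3 - <<'E'
from m import *
go((.5155,.3692,.1618),-95.2)
E
```

```text
tcp [0.5129 0.367  0.2281] off [ 0.0028 -0.003   0.0663] ang [ 0.01   0.008 -0.006] F [-1.  -1.  -2.1] t 43.35
```

{"op": "drive_tool", "data": {
  "deltas": [
    {"gripper":255,"offset":[0.002,-0.002,0],"angular":[0.008,0.006,0]},
    {"gripper":255,"offset":[0.002,-0.002,0.01],"angular":[0.008,0.006,0]},
    {"gripper":255,"offset":[0.002,-0.002,0.02],"angular":[0.008,0.006,0]}
  ]
}}

```text
t: 43.65
eef_pos: [0.5185, 0.3714, 0.2143]
tool_rot: [-0.004, 0.999, -0.047, 0.004]
contact_force: [-0.5, -0.2, -0.2]
gripper_width: 0.215
grasp_force: 68.7
```

```bash
python3 - <<'E'
from m import *
go((.5155,.3692,.1618),-95.2)
E
```

```text
tcp [0.5185 0.3714 0.2143] off [-0.0031  0.0029  0.0524] ang [-0.01  -0.009 -0.004] F [-0.5 -0.2 -0.2] t 43.65
```

{"op": "drive_tool", "data": {
  "deltas": [
    {"gripper":255,"offset":[0,0,0],"angular":[0,0,0]},
    {"gripper":255,"offset":[0,0,0],"angular":[0,0,0]},
    {"gripper":255,"offset":[0,0,0],"angular":[0,0,0]},
    {"gripper":255,"offset":[0,0,0],"angular":[0,0,0]}
  ]
}}

```text
t: 44.05
eef_pos: [0.5177, 0.3712, 0.2135]
tool_rot: [-0.003, 0.999, -0.047, 0.003]
contact_force: [-0.9, -1.0, -0.9]
gripper_width: 0.217
grasp_force: 68.7
```

```bash
python3 - <<'E'
from m import *
go((.5155,.3692,.1618),-95.2)
E
```

```text
tcp [0.5177 0.3712 0.2135] off [-0.0023  0.0025  0.0517] ang [-0.007 -0.007 -0.004] F [-0.9 -1.  -0.9] t 44.05
```

Steady now. I'll correct it and lower into the cup.

{"op": "drive_tool", "data": {
  "deltas": [
    {"gripper":255,"offset":[-0.002,0.002,0.005],"angular":[-0.007,-0.007,0]},
    {"gripper":255,"offset":[-0.002,0.002,0.02],"angular":[-0.007,-0.007,0]},
    {"gripper":255,"offset":[-0.002,0.002,0.035],"angular":[-0.007,-0.007,0]},
    {"gripper":255,"offset":[-0.002,0.002,0.046],"angular":[-0.007,-0.007,0]},
    {"gripper":255,"offset":[-0.002,0.002,0.046],"angular":[-0.007,-0.007,0]}
  ]
}}

```text
t: 44.55
eef_pos: [0.5144, 0.369, 0.1645]
tool_rot: [0.002, 0.999, -0.047, -0.002]
contact_force: [-0.4, 0.2, -0.8]
gripper_width: 0.213
grasp_force: 68.7
```

{"op": "drive_tool", "data": {
  "deltas": [
    {"gripper":255,"offset":[0,0,0.003],"angular":[0,0,0]},
    {"gripper":255,"offset":[0,0,0.005],"angular":[0,0,0]},
    {"gripper":255,"offset":[0,0,0.005],"angular":[0,0,0]}
  ]
}}

```text
t: 44.85
eef_pos: [0.5157, 0.3695, 0.1622]
tool_rot: [0.0, 0.999, -0.047, 0.0]
contact_force: [-0.4, 0.1, -2.0]
gripper_width: 0.215
grasp_force: 68.7
```

```bash
python3 - <<'E'
from m import *
go((.5155,.3692,.1618),-95.2)
E
```

```text
tcp [0.5157 0.3695 0.1622] off [-0.0002  0.0004  0.0004] ang [ 0.    -0.    -0.004] F [-0.4  0.1 -2. ] t 44.85
```

{"op": "drive_tool", "data": {
  "deltas": [
    {"gripper":255,"offset":[0,0,0.001],"angular":[0,0,0]},
    {"gripper":200,"offset":[0,0,0.001],"angular":[0,0,0]},
    {"gripper":150,"offset":[0,0,0.001],"angular":[0,0,0]},
    {"gripper":50,"offset":[0,0,0.001],"angular":[0,0,0]},
    {"gripper":0,"offset":[0,0,0.001],"angular":[0,0,0]}
  ],
  "grip_force": 30
}}

```text
t: 45.35
eef_pos: [0.5156, 0.3696, 0.1611]
tool_rot: [0.0, 0.999, -0.047, -0.0]
contact_force: [0.0, 0.3, -0.1]
gripper_width: 0.718
grasp_force: 0.0
```

{"op": "drive_tool", "data": {
  "deltas": [
    {"gripper":0,"offset":[0,0,0],"angular":[0,0,0]},
    {"gripper":0,"offset":[0,0,-0.02],"angular":[0,0,0]},
    {"gripper":0,"offset":[0,0,-0.06],"angular":[0,0,0]},
    {"gripper":0,"offset":[0,0,-0.1],"angular":[0,0,0]},
    {"gripper":0,"offset":[0,0,-0.14],"angular":[0,0,0]}
  ]
}}

```text
t: 45.85
eef_pos: [0.5155, 0.3693, 0.3024]
tool_rot: [0.0, 0.999, -0.047, -0.0]
contact_force: [0.5, 0.4, -0.8]
gripper_width: 1.001
grasp_force: 0.0
```

```bash
python3 - <<'E'
from m import *
go(disp(0,.16,.30),-5.2)
s=snap('side','side16');h=cv2.cvtColor(s,cv2.COLOR_BGR2HSV)
a=cv2.imread('pics/side0.png')
print(cv2.absdiff(s,a)[135:190,255:300].max(2).mean(), (cv2.absdiff(s,a)[135:190,255:300].max(2)>40).sum())
E
```

```text
tcp [0.5155 0.3693 0.3024] off [0.0362 0.2053 0.0026] ang [ 0.000e+00  1.000e-03 -2.005e+00] F [ 0.5  0.4 -0.8] t 45.85
2.175757575757576 0
```

The tamper stands exactly as it did at the start, with zero changed pixels. Now back to the lever, reversing the earlier path.

{"op": "drive_tool", "data": {
  "deltas": [
    {"gripper":0,"offset":[0.005,0.03,0],"angular":[0,0,-0.18]},
    {"gripper":0,"offset":[0.012,0.07,0],"angular":[0,0,-0.36]},
    {"gripper":0,"offset":[0.02,0.11,0],"angular":[0,0,-0.54]},
    {"gripper":0,"offset":[0.028,0.15,0],"angular":[0,0,-0.72]},
    {"gripper":0,"offset":[0.034,0.19,0],"angular":[0,0,-0.9]}
  ]
}}

```text
t: 46.4
eef_pos: [0.5317, 0.1755, 0.3012]
tool_rot: [0.0, 0.953, 0.304, 0.0]
contact_force: [-0.2, 0.5, 0.1]
gripper_width: 0.996
grasp_force: 0.0
```

{"op": "drive_tool", "data": {
  "deltas": [
    {"gripper":150,"offset":[0,0,0],"angular":[0,0,-0.18]},
    {"gripper":150,"offset":[0,0,0],"angular":[0,0,-0.36]},
    {"gripper":150,"offset":[0,0,0],"angular":[0,0,-0.54]},
    {"gripper":150,"offset":[0,0,0],"angular":[0,0,-0.72]},
    {"gripper":150,"offset":[0,0,0],"angular":[0,0,-0.9]}
  ]
}}

```text
t: 46.9
eef_pos: [0.5316, 0.177, 0.301]
tool_rot: [-0.0, 0.788, 0.615, -0.0]
contact_force: [0.2, -0.8, -0.5]
gripper_width: 0.411
grasp_force: 0.0
```

{"op": "drive_tool", "data": {
  "deltas": [
    {"gripper":150,"offset":[0,0,0],"angular":[0,0,-0.18]},
    {"gripper":150,"offset":[0,0,0],"angular":[0,0,-0.205]},
    {"gripper":150,"offset":[0,0,0],"angular":[0,0,-0.205]},
    {"gripper":150,"offset":[0,0,0],"angular":[0,0,-0.205]}
  ]
}}

```text
t: 47.3
eef_pos: [0.5316, 0.1771, 0.3011]
tool_rot: [0.0, 0.739, 0.673, -0.0]
contact_force: [-0.0, -0.1, 0.3]
gripper_width: 0.412
grasp_force: 0.0
```

```bash
python3 - <<'E'
from m import *
go((.5306,.1641,.2556),-5.2)
go((.5302,.134,.1764),-5.2)
s=snap('top','top11');h=cv2.cvtColor(s,cv2.COLOR_BGR2HSV)
r=((((h[...,0]<8)|(h[...,0]>172))&(h[...,1]>150)&(h[...,2]>80))).astype(np.uint8)
for c,st in cents(r,10,400,(225,245,275,280))[0]: print(c,st)
print(proj('top',disp(0,.129,.114)),proj('side',disp(0,.129,.114)))
s=snap('side','side17');h=cv2.cvtColor(s,cv2.COLOR_BGR2HSV)
r=((((h[...,0]<8)|(h[...,0]>172))&(h[...,1]>150)&(h[...,2]>80))).astype(np.uint8)
for c,st in cents(r,5,400,(270,180,310,235))[0]: print('side',c,st)
E
```

```text
tcp [0.5316 0.1771 0.3011] off [-0.013   0.0002  0.0455] ang [-0.     0.001 -0.003] F [-0.  -0.1  0.3] t 47.3
tcp [0.5316 0.1771 0.3011] off [-0.043   0.0026  0.1247] ang [-0.     0.001 -0.003] F [-0.  -0.1  0.3] t 47.3
[249.25925926 260.14814815] [247 258   6   6  27]
[252.76083921 261.1911881 ] [287.62680209 207.30691279]
side [287.38961039 206.77922078] [285 200   6  15  77]
```

{"op": "drive_tool", "data": {
  "deltas": [
    {"gripper":150,"offset":[-0.013,0.001,0.03],"angular":[0,0,0]},
    {"gripper":150,"offset":[-0.022,0.002,0.065],"angular":[0,0,0]},
    {"gripper":150,"offset":[-0.034,0.0025,0.1],"angular":[0,0,0]},
    {"gripper":150,"offset":[-0.043,0.0025,0.122],"angular":[0,0,0]},
    {"gripper":150,"offset":[-0.043,0.0025,0.122],"angular":[0,0,0]}
  ]
}}

```text
t: 47.9
eef_pos: [0.5283, 0.1322, 0.1765]
tool_rot: [-0.001, 0.739, 0.673, -0.003]
contact_force: [-0.6, 0.1, 0.1]
gripper_width: 0.413
grasp_force: 0.0
```

{"op": "drive_tool", "data": {
  "deltas": [
    {"gripper":255,"offset":[0,0,0],"angular":[0,0,0]},
    {"gripper":255,"offset":[0,0,0],"angular":[0,0,0]},
    {"gripper":255,"offset":[0,0,0],"angular":[0,0,0]},
    {"gripper":255,"offset":[0,0,0],"angular":[0,0,0]}
  ],
  "grip_force": 30
}}

```text
t: 48.3
eef_pos: [0.5305, 0.135, 0.1803]
tool_rot: [-0.0, 0.738, 0.675, 0.001]
contact_force: [-3.4, 0.6, 6.8]
gripper_width: 0.141
grasp_force: 32.9
```

```bash
python3 - <<'E'
from m import *
go(disp(0,.173,.102),-5.2)
p=pose()[0];d=(p[:2]-D)@AY;y=d-.095;z=p[2]-.0535-.047;print(d,'r',np.hypot(y,z),'ang',np.arctan2(z,y))
r=np.hypot(y,z)
for a in np.arange(1.0,-.05,-.1): print(round(a,2),(r*np.cos(a)-y).round(4),(z-r*np.sin(a)).round(4))
E
```

```text
tcp [0.5305 0.135  0.1803] off [ 0.0394 -0.0007  0.0783] ang [ 0.001 -0.001  0.002] F [-3.4  0.6  6.8] t 48.3
0.1334639826427063 r 0.08857347789719977 ang 1.1215789124042357
1.0 0.0094 0.0053
0.9 0.0166 0.0104
0.8 0.0232 0.0162
0.7 0.0293 0.0227
0.6 0.0346 0.0298
0.5 0.0393 0.0373
0.4 0.0431 0.0453
0.3 0.0462 0.0536
0.2 0.0483 0.0622
0.1 0.0497 0.0709
0.0 0.0501 0.0798
```

{"op": "drive_tool", "data": {
  "deltas": [
    {"gripper":255,"offset":[0.009,0,0.005],"angular":[0,0,0]},
    {"gripper":255,"offset":[0.0165,0,0.0105],"angular":[0,0,0]},
    {"gripper":255,"offset":[0.023,0,0.016],"angular":[0,0,0]},
    {"gripper":255,"offset":[0.029,0,0.0225],"angular":[0,0,0]},
    {"gripper":255,"offset":[0.0345,0,0.03],"angular":[0,0,0]}
  ]
}}

```text
t: 48.8
eef_pos: [0.5336, 0.1688, 0.1501]
tool_rot: [-0.0, 0.738, 0.675, 0.0]
contact_force: [-2.8, -1.2, 7.4]
gripper_width: 0.146
grasp_force: 34.9
```

{"op": "drive_tool", "data": {
  "deltas": [
    {"gripper":255,"offset":[0.0045,0,0.0075],"angular":[0,0,0]},
    {"gripper":255,"offset":[0.0085,0,0.0155],"angular":[0,0,0]},
    {"gripper":255,"offset":[0.0115,0,0.0235],"angular":[0,0,0]},
    {"gripper":255,"offset":[0.0135,0,0.032],"angular":[0,0,0]},
    {"gripper":255,"offset":[0.015,0,0.041],"angular":[0,0,0]}
  ]
}}

```text
t: 49.3
eef_pos: [0.535, 0.1843, 0.1089]
tool_rot: [-0.0, 0.738, 0.675, 0.001]
contact_force: [-3.2, -0.4, 7.2]
gripper_width: 0.142
grasp_force: 36.1
```

{"op": "drive_tool", "data": {
  "deltas": [
    {"gripper":255,"offset":[0.0005,0,0.005],"angular":[0,0,0]},
    {"gripper":255,"offset":[0.0005,0,0.009],"angular":[0,0,0]},
    {"gripper":255,"offset":[0.0005,0,0.009],"angular":[0,0,0]}
  ]
}}

```text
t: 49.6
eef_pos: [0.535, 0.1849, 0.0994]
tool_rot: [-0.0, 0.738, 0.675, 0.0]
contact_force: [-1.7, 1.9, 1.8]
gripper_width: 0.143
grasp_force: 36.0
```

```bash
python3 - <<'E'
from m import *
go(disp(0,.173,.102),-5.2)
E
```

```text
tcp [0.535  0.1849 0.0994] off [-0.0106 -0.0007 -0.0026] ang [ 0.001 -0.001  0.002] F [-1.7  1.9  1.8] t 49.6
```

{"op": "drive_tool", "data": {
  "deltas": [
    {"gripper":120,"offset":[0,0,0],"angular":[0,0,0]},
    {"gripper":120,"offset":[0,0,0],"angular":[0,0,0]},
    {"gripper":120,"offset":[0,0,-0.02],"angular":[0,0,0]},
    {"gripper":120,"offset":[-0.01,0,-0.05],"angular":[0,0,0]},
    {"gripper":120,"offset":[-0.01,0,-0.05],"angular":[0,0,0]}
  ]
}}

```text
t: 50.1
eef_pos: [0.5361, 0.1727, 0.1525]
tool_rot: [0.001, 0.739, 0.674, 0.002]
contact_force: [0.6, -1.0, 0.7]
gripper_width: 0.528
grasp_force: 0.0
```

{"op": "drive_tool", "data": {
  "deltas": [
    {"gripper":255,"offset":[0,0,0],"angular":[0,0,0]},
    {"gripper":255,"offset":[0,0,0],"angular":[0,0,0]},
    {"gripper":255,"offset":[0,0,0],"angular":[0,0,0]},
    {"gripper":255,"offset":[0,0,0.01],"angular":[0,0,0]},
    {"gripper":255,"offset":[0,0,0.017],"angular":[0,0,0]}
  ]
}}

```text
t: 50.6
eef_pos: [0.5333, 0.174, 0.1308]
tool_rot: [-0.0, 0.738, 0.675, -0.001]
contact_force: [-0.3, 0.1, 0.3]
gripper_width: -0.001
grasp_force: 0.0
```

{"op": "drive_tool", "data": {
  "deltas": [
    {"gripper":255,"offset":[0,0,0.003],"angular":[0,0,0]},
    {"gripper":255,"offset":[0,0,0.006],"angular":[0,0,0]}
  ]
}}

```text
t: 50.8
eef_pos: [0.5335, 0.1737, 0.126]
tool_rot: [-0.001, 0.738, 0.674, -0.001]
contact_force: [-8.9, -2.4, 29.9]
gripper_width: 0.001
grasp_force: 15.0
```

The lever is at its lower stop: contact at fingertip z ≈ .053 with the force rising to 30 N. Retreating, then a final check.

{"op": "drive_tool", "data": {
  "deltas": [
    {"gripper":255,"offset":[0,0,-0.03],"angular":[0,0,0]},
    {"gripper":255,"offset":[0,0,-0.07],"angular":[0,0,0]},
    {"gripper":255,"offset":[0,0,-0.11],"angular":[0,0,0]},
    {"gripper":255,"offset":[0,0,-0.15],"angular":[0,0,0]},
    {"gripper":255,"offset":[0,0,-0.19],"angular":[0,0,0]}
  ]
}}

```text
t: 51.3
eef_pos: [0.5336, 0.1737, 0.3175]
tool_rot: [0.0, 0.738, 0.674, -0.0]
contact_force: [0.1, 0.0, -0.4]
gripper_width: -0.0
grasp_force: 0.0
```

{"op": "drive_tool", "data": {
  "deltas": [
    {"gripper":255,"offset":[0.03,-0.03,0],"angular":[0,0,0]},
    {"gripper":255,"offset":[0.05,-0.06,0],"angular":[0,0,0]},
    {"gripper":255,"offset":[0.05,-0.06,0],"angular":[0,0,0]},
    {"gripper":255,"offset":[0.05,-0.06,0],"angular":[0,0,0]}
  ]
}}

```text
t: 51.7
eef_pos: [0.478, 0.2298, 0.316]
tool_rot: [-0.0, 0.737, 0.675, -0.0]
contact_force: [-0.0, -0.4, 0.3]
gripper_width: 0.001
grasp_force: 0.0
```

```bash
python3 - <<'E'
from m import *
go((.5,.2,.3),-5.2)
s=snap('side','side18');cv2.imwrite('pics/c18.png',cv2.resize(s[110:370,230:430],None,fx=2.3,fy=2.3))
E
```

```text
tcp [0.478  0.2298 0.316 ] off [-0.0277  0.0245  0.016 ] ang [-0.001  0.     0.004] F [-0.  -0.4  0.3] t 51.7
```

View pics/c18.png

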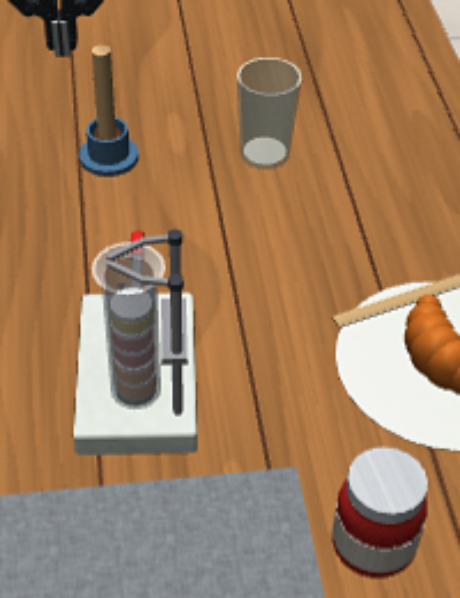

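The final view shows both arms over the mouth at (130,260), the five pots at the bottom of the tube, the tamper upright at (104,95), and the jar and glass in place. Handing in.

```bash
python3 -c "
from station import bot
print(bot.hand_in())"
```

```text
the job is handed in; nothing more can be done
None
```

I handed the job in at about 52 s: five pots are flat at the bottom of the tube, the tamper is back in its stand, and the lever is down with the arms over the mouth. No verdict came back. Early on a finger snagged the open retaining arm at roughly 117 N, close to the 120 N limit; no damage or failure showed afterwards.

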